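Change the block in the lino-mounting press

TASK

Change the block in the mounting press: take the finished red-brown block off the bed and lay it face up, flat on the floor of the drying tray, beside the block that is already there. Put the freshly glued blue-grey block in the press, face up, centred on the bed with its length running from rod to rod; then take the platen from its sloping rest and lower it, level and without dropping it, down over both guide rods until it lies flat on the fresh block. Leave the other things on the bench where they are.

Things in the scene. Friction and masses are not known exactly. Their poses are not given: they have to be found in the camera images.
- press: mounting press, fixed, standing left or right on the bench: plywood bed 120 mm (x) by 220 mm (y), its top 30 mm above the bench, and two upright 16 mm steel guide rods at y = +78 and -78 mm (x = 0) that end 140 mm above the bed; their top 18 mm tapers to a 6 mm nose; a flange 30 mm wide and 7 mm high is round each rod's foot. Origin on the bench under the centre of the bed, z up
- bed_centre (a point): centre of the bed's top, midway between the rods, 30 mm above the bench; axes as the press
- platen: loose aluminium platen, 100 mm (x) by 190 mm (y) by 12 mm, 0.65 to 0.86 kg, balanced under its handle; two through holes 19 mm wide at y = +78 and -78 mm, each carried on up through a brass guide block 30 mm square that stands 18 mm above the plate. Origin at the centre of its flat underside, z out of the side with the handle. A half turn about z leaves it the same. It starts on the rest, so its z leans 35 degrees from vertical, and its x points up the slope
- handle (a point): centre of the platen's handle: a dark wooden bar along the platen's y, 106 mm long, 22 mm wide (x) and 24 mm deep (z), on two posts 14 mm thick at y = +42 and -42 mm; its centre is 52 mm above the platen's underside and the free space under the bar is 28 mm high; grip the middle of it across its 22 mm
- rest: wooden rest for the platen, fixed, 200 mm wide, about 130 mm deep and 120 mm high; its board slopes up at 35 degrees away from its front (its -x, turned 45 to 75 degrees from the robot to the right) and has a ledge at the lower edge, 12 mm thick, standing 12 mm off the board, on which the platen's lower edge stands; lift the platen off square to the board. Origin on the bench under the centre, z up
- finished_block: the finished block, red-brown face, lying on the bed of the press at the start: block of plywood faced with linoleum, 54 mm (its x) by 100 mm (its y) by 24 mm high, about 0.11 kg; origin at the centre of its underside, z up out of the cut face; grip it across its 54 mm
- fresh_block: the freshly glued block, blue-grey face, lying on the bench at the start, at any angle: block of plywood faced with linoleum, 54 mm (its x) by 100 mm (its y) by 24 mm high, about 0.11 kg; origin at the centre of its underside, z up out of the cut face; grip it across its 54 mm
- tray: wooden drying tray, fixed, on the other side of the bench from the press: 150 mm (x) by 250 mm (y) outside, walls 6 mm thick and 18 mm high, floor 6 mm above the bench. Origin on the bench under its centre, z up. The block already in it lies near its +y end; the -y half is free
- dry_block: the block already in the tray, like the finished one, its length across the tray (along the tray's x); leave it. Origin at the centre of its underside
- ink_tin: ink tin with a red lid, 87 mm wide, 58 mm high, loose, on the bench left, right or in front of the rest; leave it. Origin at the centre of its underside. (A glue bottle, a brush jar and more tins, up to 210 mm high, are fixed along the far edge of the bench, over 800 mm ahead of the robot)
- brayer: rubber hand roller, loose, about 145 mm (x) by 115 mm (y), 38 mm high, handle to its -x; leave it. Origin on the bench near its middle
There are look-alikes about, which are no part of the job. What is shaped like the fresh_block but purple is not meant.

How it is judged (in metres and radians):
On the way, in this order (a step that is already met when the one before it is completed fails the run):
1. the finished block lies flat and face up on the floor of the drying tray (x of finished_block in the frame of tray between -0.065 and 0.065 m and y of finished_block in the frame of tray between -0.115 and 0.115 m and z of finished_block in the frame of tray between -0.01 and 0.01 m and angle between finished_block's own z axis and vertical below 0.08 rad and linear speed of finished_block below 0.02 m/s), for 0.2 s.
2. the fresh block lies face up on the bed, within 12 mm of its centre and within 0.15 rad of running from rod to rod (horizontal distance between fresh_block and bed_centre below 0.012 m and z of fresh_block in the frame of bed_centre between -0.005 and 0.005 m and angle between the y axis of fresh_block and the y axis of press, either way round below 0.15 rad and angle between fresh_block's own z axis and vertical below 0.06 rad and linear speed of fresh_block below 0.02 m/s), for 0.2 s.
3. the platen is down over both rods, level, flat on the fresh block (horizontal distance between platen and bed_centre below 0.004 m and angle between the y axis of platen and the y axis of press, either way round below 0.06 rad and angle between platen's own z axis and vertical below 0.05 rad and z of platen in the frame of bed_centre between 0.018 and 0.028 m and linear speed of platen below 0.02 m/s), for 0.2 s.
At the end, for the whole second after the job is handed in: The platen lies level (0.05 rad) over both rods, its underside 18 to 28 mm above the bed, on the fresh block, which lies face up within 12 mm of the bed's centre and 0.15 rad of the line of the rods; the finished block lies flat, face up, on the floor of the tray; all are at rest and let go (all of step 1 and all of step 2 and all of step 3); the robot touches nothing.
It fails at once if the block already in the tray, the ink tin or the brayer is moved more than 20 mm (distance of any of dry_block, ink_tin, brayer from where it was at the start of the episode above 0.02 m).
It fails at once if the platen is dropped: it moves faster than 0.45 m/s on the rods (horizontal distance between platen and bed_centre below 0.02 m and z of platen in the frame of bed_centre below 0.125 m and linear speed of platen above 0.45 m/s).
It fails at once if the platen is more than 0.2 rad out of level on the rods (horizontal distance between platen and bed_centre below 0.02 m and z of platen in the frame of bed_centre below 0.125 m and angle between platen's own z axis and vertical above 0.2 rad).
It also fails if it takes over 72 s, if anything falls off the work surface, if the arm or the gripper's body presses on something with over 40 N, if the wrist force passes 120 N, or if a joint passes its speed limit or range.

ROBOT

A 6-joint arm with a two-finger parallel gripper is mounted at the origin on the work surface. World frame = base frame: x ahead of the robot, y to its left, z up, the work surface at z = 0. Lengths are in m, angles in degrees, forces in N, time in s.
With the tool pointing down it reaches from about 0.375 to 0.9 m from the base axis. Payload 3.1 kg.
Tool frame: the origin (TCP) lies at the very end of the fingers, on their centre line; the grasp point (between the pads) lies 19 mm behind it; x points along the fingers, z is the direction in which the jaws open and shut, and the axes are right-handed (so a half turn about x gives the same grasp; the last joint's range is limited). The gripper opens to 87 mm and grips with 3 to 60 N. Pads are 19 mm wide; open, the fingers measure 117 mm over their backs; the gripper's body (75 mm by 190 mm) begins 51 mm behind the grasp point.
Start: joints at [66.836, 30.224, 82.088, -0, 67.689, -10.227], TCP at [0.14, 0.609, 0.223] pointing down, gripper open.
Joint ranges: [-176.69, 176.69], [-43.24, 126.21], [12.49, 139.97], [-82, 262], [0, 151.66], [-163.58, 163.58]. Speed limits (degrees/s): [159.86, 159.86, 180, 180, 180, 180].

INTERFACE

Orientations are given as a 3x3 rotation matrix whose columns are the frame's x, y, z axes.
In Python, from rig import bot gives the robot as it stands.
- The arm moves only by the tool send_rows, never from a script. Its arguments are lists of equal length, an entry for each row: "fingers": the opening, from 0 (shut) to 1 (fully open); "dp": the shift along the world's x, y, z in mm, a list of three; "turn": the turn, a rotation vector about the world's x, y, z in rad, a list of three. In form: {"fingers": [fingers, ...], "dp": [[tx, ty, tz], ...], "turn": [[rx, ry, rz], ...]}. A call has 1 to 10 rows; each row is the pose to reach, as a shift and turn from the pose measured when the call began; what a row does not reach only later rows make up. A row lasts 1/12 s, in which the tool goes at most 41.7 mm and 7.16 degrees, less where a joint would pass 70% of its speed; a pose out of reach is approached as far as the arm can. A call with a gripper value outside its range is refused whole. The fingers move at their own pace and stop on an object; the grip force is fixed at half the most. Time passes only in rows, so rows that repeat a pose let the fingers close. It gives the time, the measured TCP pose, the force and the opening at its end, in the units of the state.
- bot.read_state(): the state, without advancing time (a new reading comes with each control period).
- bot.capture(name): name is "scene" or "top" or "wrist"; returns a dict with "img" (420x560x3 uint8, blue, green, red), "z_map" (420x560 float32, m along the optical axis (not along the pixel's ray), 0 where there is no reading), "mtx" (3x3 intrinsics, pixels), "origin" and "orientation" of the camera in the world; the wrist camera has in their place "hand_eye" (4x4, takes a point from camera to tool coordinates, whose origin is the TCP and whose axes are the tool frame's). Camera axes: x right, y up, looking along -z (the intrinsics and any distortion apply to the point x, -y, -z); pixel columns grow to the right and rows downward; lengths in m; the calibration is good to about 2 mm. A picture is of the moment at which its call begins: read the wrist's pose just before it.
- bot.hand_in(): hands the job in, once; it reports no verdict.
The state is a dict: "time_s": time; "joint_positions": joint angles; "qvel": joint speeds; "tau": joint torques, N m; "position": TCP position; "tcp_rot": TCP orientation; "force": force on the tool from outside, world axes, zero at the start; "moment": the same for the moment, N m; "opening": opening from 0.0 (shut) to 1.0 (fully open).
Only numpy, scipy, OpenCV 4.12 (cv2) and the standard library are available. Lean on these libraries where they do the work, as an engineer would, in place of code of your own. Each camera call takes 0.05 s, during which the arm holds its last target.

## Working session

There is one attempt and no reset: what is moved stays moved. The work goes in short steps, Python scripts to look and compute and a tool call to move; the robot and the scene stay as the last step left them, time stands still between calls to the robot, and variables do not carry over. Pictures are saved under pics/ and viewed, and the job is handed in when it is done.

Besides the shell and the picture viewer there is one more tool, called after "Call:" by a JSON object that holds its "fn" and its "kwargs". send_rows: Moves the arm, as the interface text tells. Its arguments: {"type":"object","properties":{"fingers":{"type":"array","items":{"type":"number"}},"dp":{"type":"array","items":{"type":"array","items":{"type":"number"}}},"turn":{"type":"array","items":{"type":"array","items":{"type":"number"}}}},"required":["fingers","dp","turn"]}

```bash
ls; mkdir -p pics; python3 - <<'E'
from rig import bot
import cv2,numpy as np
s=bot.read_state(); print(s)
for n in ("scene","top","wrist"):
    c=bot.capture(n); cv2.imwrite(f"pics/a_{n}.png",c["img"]); np.savez(f"a_{n}.npz",**c)
    print(n,c["mtx"],c.get("origin"),c.get("orientation"),c.get("hand_eye"),[k for k in c])
E
```

```text
pics
{'time_s': 0.0, 'joint_positions': array([ 6.68363427e+01,  3.02781862e+01,  8.21544160e+01,  4.98053346e-04,
        6.76867849e+01, -1.02279638e+01]), 'qvel': array([-0.04544524, -0.03065527,  0.03539066,  0.07920169,  0.05276714,
        0.02128912]), 'tau': array([-1.34987768e-03, -4.40047896e+01, -1.76588237e+01,  6.31576963e-02,
        5.84440981e-02, -1.78920427e-04]), 'position': array([0.13960678, 0.60848982, 0.2215909 ]), 'tcp_rot': array([[-8.27033431e-04, -9.74621030e-01,  2.23859697e-01],
       [-1.91255497e-03,  2.23860906e-01,  9.74619227e-01],
       [-9.99997829e-01,  3.77898706e-04, -2.04915675e-03]]), 'force': array([-0.02507174, -0.44387699, -0.19652801]), 'moment': array([ 0.03755901,  0.02625573, -0.03835767]), 'opening': 0.9980883291373756}
scene [[405.85732433   0.         279.39252459]
 [  0.         405.85732433 209.04774429]
 [  0.           0.           1.        ]] [ 0.88799254 -0.37166933  1.04664436] [[ 0.69003128 -0.61689923  0.37853953]
 [ 0.72366797  0.57886088 -0.37579881]
 [ 0.01270828  0.53324987  0.84586233]] None ['img', 'z_map', 'mtx', 'origin', 'orientation']
top [[412.53614184   0.         278.2956948 ]
 [  0.         412.53614184 210.76795258]
 [  0.           0.           1.        ]] [0.39742965 0.05348945 1.06589107] [[ 0.01551318  0.99839079 -0.05454512]
 [-0.99985188  0.01589632  0.00659742]
 [ 0.00745386  0.05443469  0.99848951]] None ['img', 'z_map', 'mtx', 'origin', 'orientation']
wrist [[348.40192196   0.         279.91233778]
 [  0.         348.40192196 208.21009083]
 [  0.           0.           1.        ]] None None [[-7.28997444e-06  2.66246334e-01 -9.63905021e-01 -1.62316993e-01]
 [ 4.93659417e-04  9.63904905e-01  2.66246298e-01  7.19505955e-02]
 [ 9.99999878e-01 -4.73899862e-04 -1.38461852e-04  3.17982337e-04]
 [ 0.00000000e+00  0.00000000e+00  0.00000000e+00  1.00000000e+00]] ['img', 'z_map', 'mtx', 'hand_eye']
```

View pics/a_scene.png

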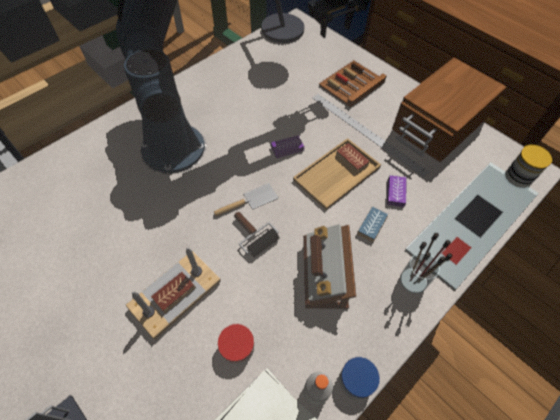

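View pics/a_top.png

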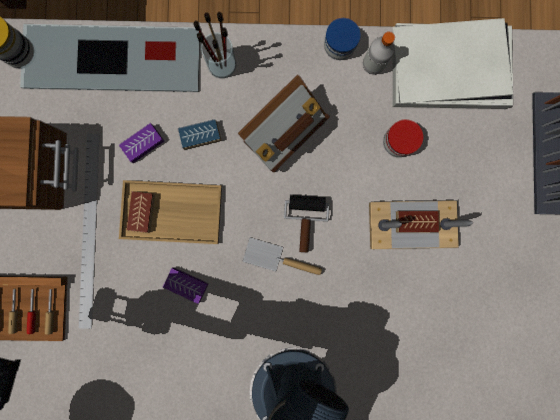

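View pics/a_wrist.png

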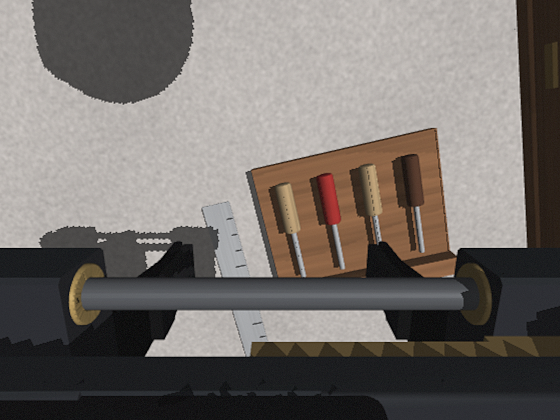

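```bash
cat > h.py <<'E'
import numpy as np,cv2
from rig import bot
def take(name,tag=None):
    s=bot.read_state(); c=bot.capture(name)
    if name=="wrist":
        T=np.eye(4);T[:3,:3]=s["tcp_rot"];T[:3,3]=s["position"];M=T@c["hand_eye"]
        c["origin"]=M[:3,3];c["orientation"]=M[:3,:3]
    if tag: cv2.imwrite(f"pics/{tag}.png",c["img"]); np.savez(f"{tag}.npz",**c)
    return c
def load(tag): return dict(np.load(f"{tag}.npz"))
def rays(c,px):
    px=np.atleast_2d(np.asarray(px,float));K=c["mtx"]
    d=np.c_[(px[:,0]-K[0,2])/K[0,0],-(px[:,1]-K[1,2])/K[1,1],-np.ones(len(px))]
    return d@c["orientation"].T
def plane(c,px,z):
    d=rays(c,px);o=c["origin"];return o+d*((z-o[2])/d[:,2])[:,None]
def cloud(c):
    h,w=c["z_map"].shape;v,u=np.mgrid[:h,:w]
    P=rays(c,np.c_[u.ravel(),v.ravel()])*c["z_map"].reshape(-1,1)+c["origin"]
    P[c["z_map"].ravel()==0]=np.nan
    return P.reshape(h,w,3)
def project(c,P):
    P=np.atleast_2d(P);q=(P-c["origin"])@c["orientation"];K=c["mtx"]
    return np.c_[K[0,0]*q[:,0]/-q[:,2]+K[0,2],-K[1,1]*q[:,1]/-q[:,2]+K[1,2]]
def hsv(c): return cv2.cvtColor(c["img"],cv2.COLOR_BGR2HSV)
E
python3 - <<'E'
from h import *
for n in("top","scene"):
    c=load("a_"+n) 
    P=cloud(c)
    H=hsv(c)
    print(n)
    for nm,px in (dict(bench=(300,350) if 0 else (350,320),fresh=(199,134),fin=(418,221),tray=(190,215),dry=(141,211),purple=(141,142),tin=(405,138),bedR=(375,235),rodN=(384,225),plat=(265,120),red=(290,130)) if n=="top" else dict(fresh=(373,222),fin=(172,290),dry=(352,156),tray=(330,180),tin=(236,340),bed=(150,325))).items():
        print(nm,px,H[px[1],px[0]],np.round(P[px[1],px[0]],4))
c=load("a_top")
im=c["img"]
a=cv2.resize(im[90:290,110:310],None,fx=3,fy=3,interpolation=cv2.INTER_CUBIC)
b=cv2.resize(im[160:280,340:500],None,fx=5,fy=5,interpolation=cv2.INTER_CUBIC)
cv2.imwrite("pics/b1.png",a);cv2.imwrite("pics/b2.png",b)
E
```

```text
top
bench (350, 320) [ 8 17 59] [ 0.1794 -0.1408  0.0009]
fresh (199, 134) [101  87  97] [0.6464 0.2512 0.0278]
fin (418, 221) [ 15  97 152] [ 0.4331 -0.2983  0.0507]
tray (190, 215) [ 18 118 147] [0.4408 0.2729 0.0066]
dry (141, 211) [  6 154  96] [0.4478 0.39   0.0331]
purple (141, 142) [138 119 129] [0.6243 0.3991 0.0232]
tin (405, 138) [  1 205 137] [ 0.6382 -0.2645  0.0567]
bedR (375, 235) [ 17 100 173] [ 0.3969 -0.1977  0.0277]
rodN (384, 225) [70  8 90] [ 0.4216 -0.211   0.0632]
plat (265, 120) [ 25  13 122] [0.6634 0.0818 0.107 ]
red (290, 130) [ 12 156  59] [0.6345 0.0233 0.1309]
scene
fresh (373, 222) [ 94  22 186] [nan nan nan]
fin (172, 290) [ 10 101 147] [ 0.4322 -0.3     0.0525]
dry (352, 156) [ 10 104 159] [0.4451 0.3948 0.0256]
tray (330, 180) [ 17 103 176] [0.4531 0.2839 0.0052]
tin (236, 340) [  1 168 167] [ 0.6425 -0.2634  0.0587]
bed (150, 325) [ 17  91 198] [ 0.4599 -0.3922  0.0307]
```

View pics/b2.png

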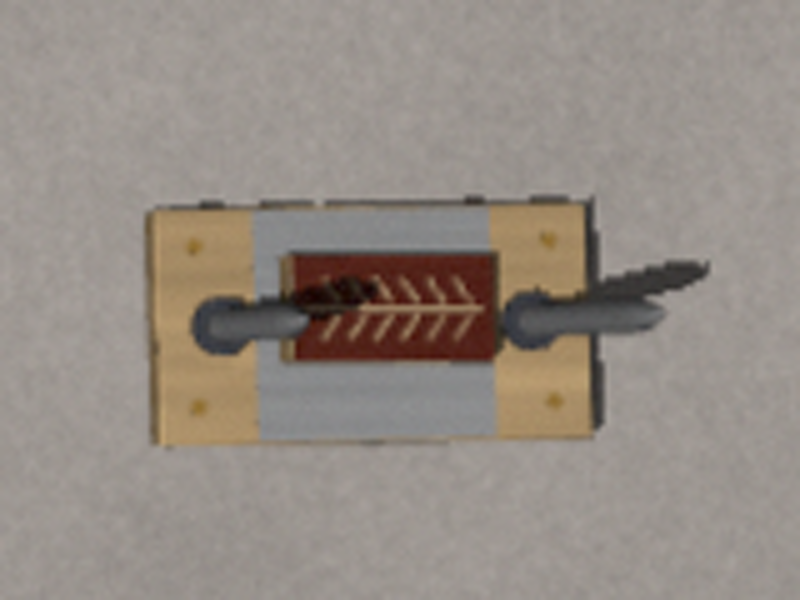

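```bash
cat > m.py <<'E'
from h import *
def rect(c,mask,z,roi=None):
    m=np.zeros_like(mask)
    if roi: x0,y0,x1,y1=roi;m[y0:y1,x0:x1]=mask[y0:y1,x0:x1]
    else:m=mask.copy()
    m=cv2.morphologyEx(m,cv2.MORPH_OPEN,np.ones((2,2),np.uint8))
    pts=np.argwhere(m)[:,::-1].astype(float)
    # subpixel-free: project mask pixel centres on plane and fit rect there
    W=plane(c,pts,z)
    r=cv2.minAreaRect((W[:,:2]*1000).astype(np.float32))
    bx=cv2.boxPoints(r);e=[bx[1]-bx[0],bx[2]-bx[1]]
    L=max(e,key=np.linalg.norm);ang=np.degrees(np.arctan2(L[1],L[0]))
    return np.round(r[0],1),np.round(r[1],1),round((ang+90)%180-90,2),len(pts)
E
python3 - <<'E'
from m import *
R=dict(top=dict(fresh=(175,115,225,155),fin=(394,208,442,236),dry=(120,185,160,240),bed=(360,190,470,260),tray=(110,170,235,255)),
 scene=dict(fresh=(350,200,395,250),fin=(140,265,205,315),dry=(330,135,375,175),bed=(115,240,230,345),tray=(285,130,390,215)))
for n in("top","scene"):
    c=load("a_"+n);H=hsv(c);h,s,v=cv2.split(H)
    red=(((h<13)|(h>172))&(s>110)).astype(np.uint8)
    blue=((h>92)&(h<118)&(s>60)).astype(np.uint8)
    yel=((h>12)&(h<26)&(s>60)).astype(np.uint8)
    print(n,"fresh",rect(c,blue,.024,R[n]["fresh"]))
    print("fin",rect(c,red,.054,R[n]["fin"]))
    print("dry",rect(c,red,.030,R[n]["dry"]))
    print("bed",rect(c,yel,.030,R[n]["bed"]))
    print("tray",rect(c,yel,.018,R[n]["tray"]))
im=load("a_scene")["img"]
cv2.imwrite("pics/c1.png",cv2.resize(im[220:360,110:380],None,fx=2.96,fy=2.96,interpolation=cv2.INTER_CUBIC))
im=load("a_top")["img"]
cv2.imwrite("pics/c2.png",cv2.resize(im[60:180,170:345],None,fx=4.5,fy=4.5,interpolation=cv2.INTER_CUBIC))
E
```

```text
top fresh (array([647.1, 250.3]), array([50.1, 96.9]), np.float32(-74.79), 582)
fin (array([ 430.6, -300. ]), array([49.2, 98.8]), np.float32(-89.11), 722)
dry (array([445.2, 393.2]), array([54.9, 97.6]), np.float32(-6.27), 679)
bed (array([ 423.6, -296.3]), array([118.7, 222.5]), np.float32(-88.26), 1678)
tray (array([445.8, 318.8]), array([252. , 150.2]), np.float32(87.87), 5023)
scene fresh (array([655.4, 249.9]), array([46.4, 91.8]), np.float32(-74.83), 148)
fin (array([ 439.3, -299.7]), array([48.1, 95.8]), np.float32(-89.4), 395)
dry (array([450.9, 394. ]), array([53.8, 98.7]), np.float32(-5.01), 208)
bed (array([ 434. , -298.8]), array([124. , 219.1]), np.float32(-88.02), 1464)
tray (array([455.5, 316.9]), array([257.5, 154. ]), np.float32(87.78), 2640)
```

View pics/c1.png

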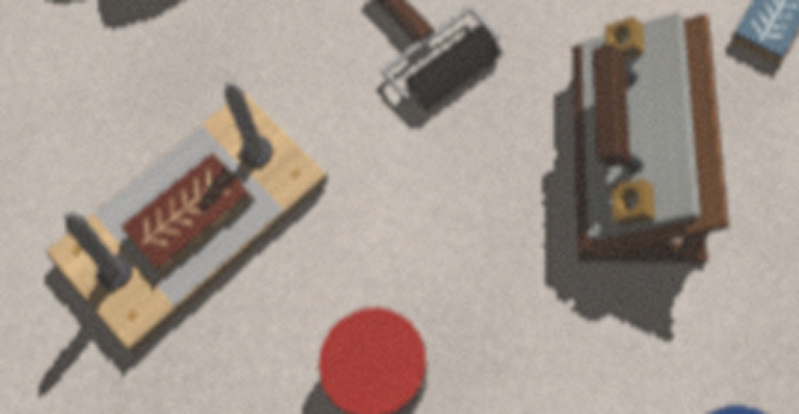

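View pics/c2.png

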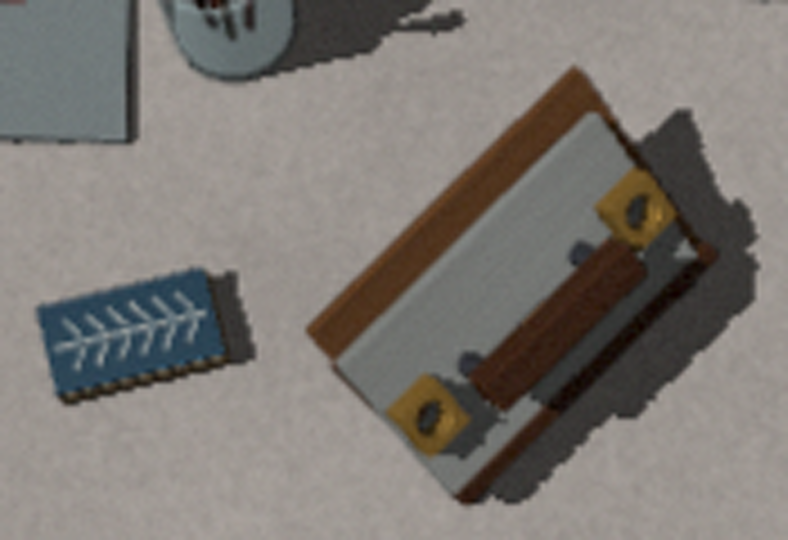

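Call:
{"fn": "send_rows", "kwargs": {"fingers": [1,1,1,1,1,1,1,1,1,1], "dp": [[380,-360,100],[380,-360,100],[380,-360,100],[380,-360,100],[380,-360,100],[380,-360,100],[380,-360,100],[380,-360,100],[380,-360,100],[380,-360,100]], "turn": [[0,0,-1.31],[0,0,-1.31],[0,0,-1.31],[0,0,-1.31],[0,0,-1.31],[0,0,-1.31],[0,0,-1.31],[0,0,-1.31],[0,0,-1.31],[0,0,-1.31]]}}

```text
time_s: 0.98
position: [0.4377, 0.3256, 0.3004]
tcp_rot: [[-0.002, -0.089, 0.996], [0.0, 0.996, 0.089], [-1.0, 0.0, -0.002]]
force: [0.6, -0.2, -0.0]
opening: 1.006
```

Call:
{"fn": "send_rows", "kwargs": {"fingers": [1,1,1,1,1], "dp": [[82,-76,22],[82,-76,22],[82,-76,22],[82,-76,22],[82,-76,22]], "turn": [[0,-0.002,-0.06],[0,-0.002,-0.06],[0,-0.002,-0.06],[0,-0.002,-0.06],[0,-0.002,-0.06]]}}

```text
time_s: 1.4
position: [0.5209, 0.2481, 0.3222]
tcp_rot: [[-0.0, -0.025, 1.0], [0.0, 1.0, 0.025], [-1.0, 0.0, -0.0]]
force: [-1.0, -0.5, 0.1]
opening: 1.002
```

```bash
python3 - <<'E'
from h import *
c=take("wrist","w1");print(bot.read_state()["position"],bot.read_state()["qvel"])
E
```

```text
[0.51947429 0.24904673 0.32181558] [ 1.98010176 -0.36345874  1.37663283  0.0466582   0.07159451 -0.01979512]
```

View pics/w1.png

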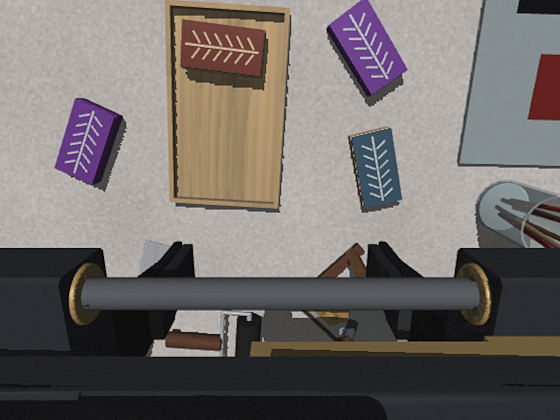

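Call:
{"fn": "send_rows", "kwargs": {"fingers": [1,1,1,1,1,1,1,1,1], "dp": [[20,-260,20],[20,-260,20],[20,-260,20],[20,-260,20],[20,-260,20],[20,-260,20],[20,-260,20],[20,-260,20],[20,-260,20]], "turn": [[0,0,0],[0,0,0],[0,0,0],[0,0,0],[0,0,0],[0,0,0],[0,0,0],[0,0,0],[0,0,0]]}}

```text
time_s: 2.2
position: [0.5387, -0.0098, 0.3414]
tcp_rot: [[-0.003, -0.027, 1.0], [0.002, 1.0, 0.027], [-1.0, 0.002, -0.003]]
force: [0.2, 0.3, -0.0]
opening: 1.004
```

```bash
python3 - <<'E'
from h import *
c=take("wrist","w2");print(bot.read_state()["position"],bot.read_state()["qvel"])
E
```

```text
[ 0.53861675 -0.00905577  0.3413594 ] [ 1.14561953e+00 -5.52399397e-02 -8.44671535e-02 -1.56249400e-01
  1.01219962e-03 -1.90660778e-01]
```

View pics/w2.png

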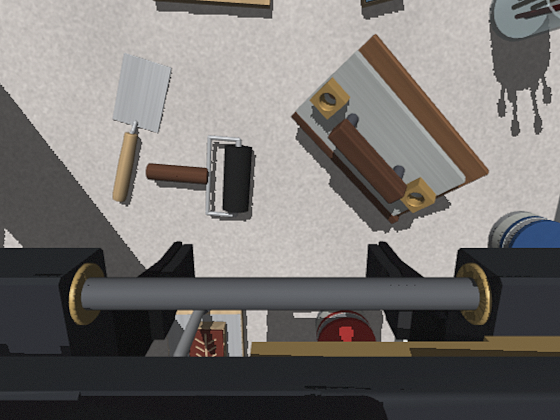

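Call:
{"fn": "send_rows", "kwargs": {"fingers": [1,1,1,1,1,1,1,1,1,1], "dp": [[-100,-360,-20],[-100,-360,-20],[-100,-360,-20],[-100,-360,-20],[-100,-360,-20],[-100,-360,-20],[-100,-360,-20],[-100,-360,-20],[-100,-360,-20],[-100,-360,-20]], "turn": [[0,0,0],[0,0,0],[0,0,0],[0,0,0],[0,0,0],[0,0,0],[0,0,0],[0,0,0],[0,0,0],[0,0,0]]}}

```text
time_s: 3.08
position: [0.438, -0.3738, 0.3204]
tcp_rot: [[-0.004, -0.026, 1.0], [-0.001, 1.0, 0.026], [-1.0, -0.001, -0.004]]
force: [0.1, 0.0, 0.3]
opening: 1.0
```

```bash
python3 - <<'E'
from h import *
c=take("wrist","w3");print(bot.read_state()["position"],bot.read_state()["qvel"])
E
```

```text
[ 0.43868162 -0.37020024  0.32041949] [ 3.40571093 -1.67331082  2.54385263  2.10751586  1.62613814  0.83202992]
```

View pics/w3.png

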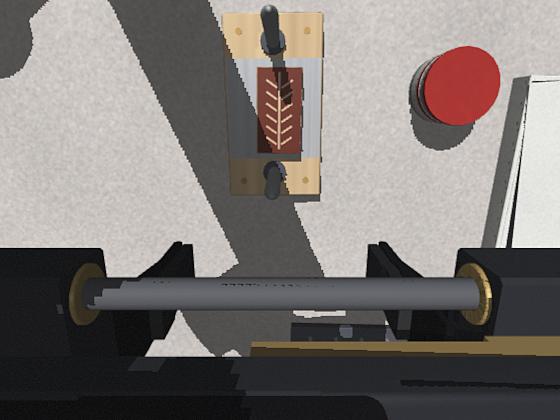

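```bash
python3 - <<'E'
from m import *
c=load("w3");H=hsv(c);h,s,v=cv2.split(H)
red=(((h<13)|(h>172))&(s>110)).astype(np.uint8)
yel=((h>12)&(h<28)&(s>50)).astype(np.uint8)
print("fin",rect(c,red,.054,(250,60,310,165)))
print("bed",rect(c,yel,.030,(215,0,330,203)))
c1=load("w1");H1=hsv(c1);h,s,v=cv2.split(H1)
red1=(((h<13)|(h>172))&(s>110)).astype(np.uint8)
blue=((h>92)&(h<118)&(s>60)).astype(np.uint8)
yel1=((h>10)&(h<28)&(s>60)).astype(np.uint8)
print("fresh",rect(c1,blue,.024,(340,120,410,215)))
print("dry",rect(c1,red1,.030,(175,15,270,75)))
print("tray",rect(c1,yel1,.018,(155,0,300,215)))
cv2.imwrite("pics/d1.png",cv2.resize(c["img"][0:205,210:340],None,fx=2.9,fy=2.9,interpolation=cv2.INTER_CUBIC))
cv2.imwrite("pics/d2.png",cv2.resize(load("w2")["img"][20:240,280:500],None,fx=2.7,fy=2.7,interpolation=cv2.INTER_CUBIC))
# bench height per cam
for n,px in(("w1",(400,60)),("w3",(150,150)),("w2",(200,100)),("a_top",(350,320)),("a_scene",(100,200))):
    q=load(n);P=cloud(q)[px[1]-6:px[1]+6,px[0]-6:px[0]+6].reshape(-1,3);print(n,np.nanmedian(P,0))
E
```

```text
fin (array([ 436.4, -301.3]), array([50.7, 96.9]), np.float32(-89.42), 2523)
bed (array([ 429.1, -299.7]), array([119.6, 218.4]), np.float32(-87.83), 6990)
fresh (array([652., 250.]), array([51.4, 97.9]), np.float32(-75.03), 2259)
dry (array([449.2, 392.2]), array([51.9, 97.8]), np.float32(-5.46), 2987)
tray (array([451., 319.]), array([251.5, 150.5]), np.float32(88.02), 20265)
w1 [0.66532797 0.38750249 0.02369884]
w3 [ 2.57601458e-01 -3.55741836e-01  1.56297961e-04]
w2 [4.24871841e-01 7.77987887e-02 1.46416053e-04]
a_top [ 1.80309335e-01 -1.39669577e-01 -3.44928268e-05]
a_scene [ 0.01732073 -0.286005    0.00045483]
```

View pics/d1.png

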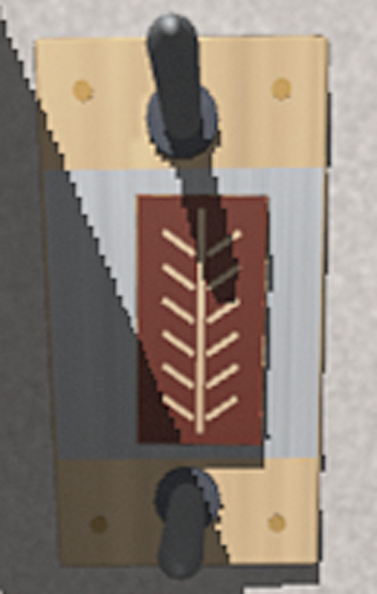

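View pics/d2.png

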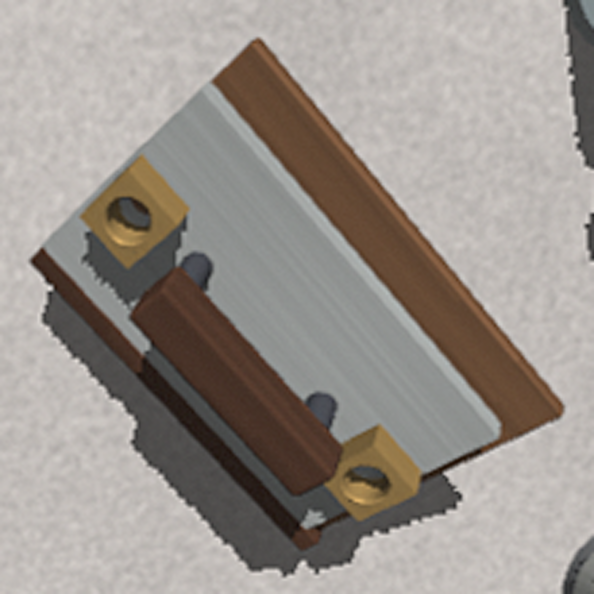

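```bash
python3 - <<'E'
from h import *
c=load("w3")
t=plane(c,[(210+171/2.9,24/2.9),(210+181/2.9,566/2.9)],.168);print(t[:,:2],t[:,:2].mean(0),np.diff(t,axis=0))
b=plane(c,[(210+183/2.9,121/2.9),(210+187/2.9,500/2.9)],.037);print(b[:,:2],b[:,:2].mean(0))
s=load("a_top");t=plane(s,[(340+300/5,160+322/5),(340+655/5,160+314/5)],.168);print("top",t[:,:2],t[:,:2].mean(0))
print(c["origin"])
E
```

```text
[[ 0.42538371 -0.22059235]
 [ 0.43132814 -0.37568003]] [ 0.42835593 -0.29813619] [[ 0.00594443 -0.15508768  0.        ]]
[[ 0.42577329 -0.22217757]
 [ 0.43077893 -0.37664478]] [ 0.42827611 -0.29941118]
top [[ 0.42093683 -0.21827723]
 [ 0.42686625 -0.37366661]] [ 0.42390154 -0.29597192]
[ 0.43758345 -0.30075871  0.48258605]
```

Call:
{"fn": "send_rows", "kwargs": {"fingers": [1,1,1,1,1,1,1,1], "dp": [[-2,40,0],[-2,69,-30],[-2,69,-70],[-2,69,-110],[-2,69,-150],[-2,69,-190],[-2,69,-190],[-2,69,-190]], "turn": [[0,-0.004,-0.016],[0,-0.004,-0.016],[0,-0.004,-0.016],[0,-0.004,-0.016],[0,-0.004,-0.016],[0,-0.004,-0.016],[0,-0.004,-0.016],[0,-0.004,-0.016]]}}

```text
time_s: 3.8
position: [0.4364, -0.2975, 0.1289]
tcp_rot: [[-0.004, -0.014, 1.0], [0.008, 1.0, 0.014], [-1.0, 0.008, -0.004]]
force: [0.4, 0.2, 0.1]
opening: 1.0
```

```bash
python3 - <<'E'
from h import *
s=bot.read_state();print(s["position"],s["tcp_rot"],s["qvel"])
c=take("wrist","w4")
s=bot.read_state();print(s["position"],s["tcp_rot"][:,0])
E
```

```text
[ 0.43639941 -0.29751439  0.12891752] [[-0.0039023  -0.01353591  0.99990077]
 [ 0.00803393  0.99987569  0.01356693]
 [-0.99996011  0.00808607 -0.00379307]] [-0.77849114 -4.32546487 -4.02482379 -0.11383203 -0.18080415 -0.21144345]
[ 0.43777523 -0.2995924   0.13118102] [ 3.31353263e-04  3.30321442e-03 -9.99994489e-01]
```

View pics/w4.png

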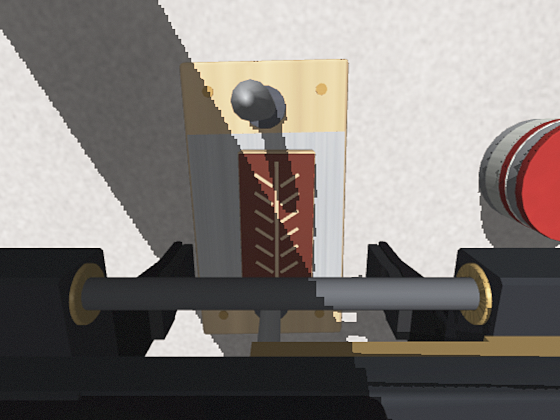

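Call:
{"fn": "send_rows", "kwargs": {"fingers": [1,1,1,1,1,0.3,0.3,0.3,0.3,0.3], "dp": [[-1,-1,-35],[-1,-1,-70],[-1,-1,-97],[-1,-1,-97],[-1,-1,-97],[-1,-1,-97],[-1,-1,-97],[-1,-1,-97],[-1,-1,-97],[-1,-1,-97]], "turn": [[-0.003,0,0],[-0.003,0,0],[-0.003,0,0],[-0.003,0,0],[-0.003,0,0],[-0.003,0,0],[-0.003,0,0],[-0.003,0,0],[-0.003,0,0],[-0.003,0,0]]}}

```text
time_s: 4.68
position: [0.4372, -0.301, 0.0353]
tcp_rot: [[0.002, -0.013, 1.0], [-0.001, 1.0, 0.013], [-1.0, -0.001, 0.002]]
force: [0.2, -0.8, 0.1]
opening: 0.708
```

Call:
{"fn": "send_rows", "kwargs": {"fingers": [0.3,0.3,0.3,0.3,0.3,0.3,0.3,0.3,0.3,0.3], "dp": [[0,0,0],[0,0,0],[0,0,0],[0,0,0],[0,0,20],[0,0,55],[0,0,95],[0,0,135],[0,0,175],[0,0,215]], "turn": [[0,0,0],[0,0,0],[0,0,0],[0,0,0],[0,0,0],[0,0,0],[0,0,0],[0,0,0],[0,0,0],[0,0,0]]}}

```text
time_s: 5.52
position: [0.4367, -0.3005, 0.2517]
tcp_rot: [[0.001, -0.013, 1.0], [-0.0, 1.0, 0.013], [-1.0, -0.0, 0.001]]
force: [0.9, -0.3, -1.6]
opening: 0.621
```

Call:
{"fn": "send_rows", "kwargs": {"fingers": [0.3,0.3,0.3,0.3,0.3,0.3,0.3,0.3,0.3,0.3], "dp": [[12,565,-10],[12,565,-10],[12,565,-10],[12,565,-10],[12,565,-10],[12,565,-10],[12,565,-10],[12,565,-10],[12,565,-10],[12,565,-10]], "turn": [[0,0,-0.048],[0,0,-0.048],[0,0,-0.048],[0,0,-0.048],[0,0,-0.048],[0,0,-0.048],[0,0,-0.048],[0,0,-0.048],[0,0,-0.048],[0,0,-0.048]]}}

```text
time_s: 6.35
position: [0.445, 0.1175, 0.2436]
tcp_rot: [[0.001, 0.035, 0.999], [-0.0, 0.999, -0.035], [-1.0, -0.0, 0.001]]
force: [1.0, 0.0, -0.5]
opening: 0.619
```

Call:
{"fn": "send_rows", "kwargs": {"fingers": [0.3,0.3,0.3,0.3,0.3,0.3,0.3,0.3,0.3,0.3], "dp": [[2,40,0],[3,80,0],[4,115,-15],[4,147,-40],[4,147,-80],[4,147,-120],[4,147,-160],[4,147,-195],[4,147,-200],[4,147,-200]], "turn": [[0,0,0],[0,0,0],[0,0,0],[0,0,0],[0,0,0],[0,0,0],[0,0,0],[0,0,0],[0,0,0],[0,0,0]]}}

```text
time_s: 7.18
position: [0.447, 0.2638, 0.0413]
tcp_rot: [[-0.006, 0.035, 0.999], [-0.002, 0.999, -0.035], [-1.0, -0.002, -0.006]]
force: [-0.0, 0.6, -0.8]
opening: 0.612
```

```bash
python3 - <<'E'
from h import *
c=take("top","t1")
s=bot.read_state();print(s["position"],s["tcp_rot"],s["force"])
cv2.imwrite("pics/t1c.png",cv2.resize(c["img"][150:280,90:290],None,fx=4,fy=4))
E
```

```text
[0.44875572 0.26440094 0.04331439] [[-1.10640642e-03  3.53819447e-02  9.99373251e-01]
 [-6.95900785e-04  9.99373593e-01 -3.53827273e-02]
 [-9.99999146e-01 -7.34612306e-04 -1.08109104e-03]] [ 1.05957261  0.69730161 -0.53544185]
```

View pics/t1c.png

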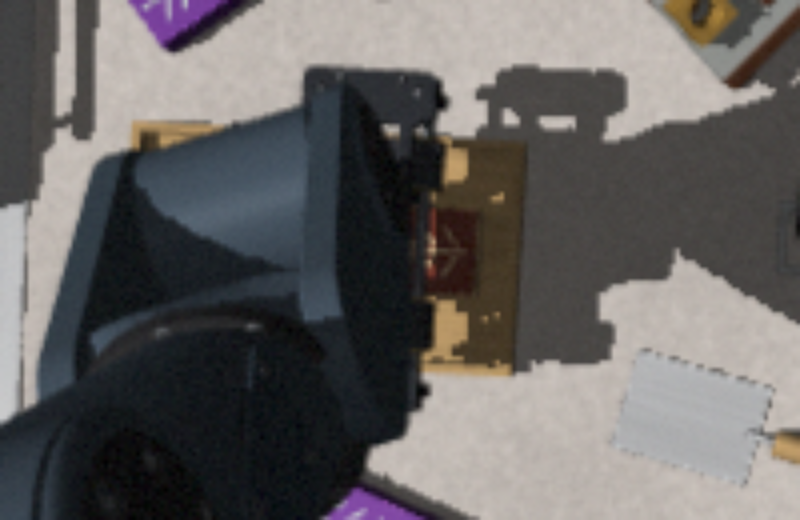

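Block is inside the tray, centred across it. Lower to ~1 mm above the floor and on.

Call:
{"fn": "send_rows", "kwargs": {"fingers": [0.3,0.3,0.3,0.3,0.3], "dp": [[0,0,-20],[0,0,-29],[0,0,-31],[0,0,-32],[0,0,-32]], "turn": [[0,0,0],[0,0,0],[0,0,0],[0,0,0],[0,0,0]]}}

```text
time_s: 7.65
position: [0.4495, 0.2646, 0.0125]
tcp_rot: [[0.001, 0.036, 0.999], [-0.0, 0.999, -0.036], [-1.0, 0.0, 0.001]]
force: [-0.5, 0.9, -1.8]
opening: 0.619
```

Call:
{"fn": "send_rows", "kwargs": {"fingers": [0.3,0.3,0.3,1,1,1,1,1,1,1], "dp": [[0,0,-1.5],[0,0,-1.5],[0,0,-1.5],[0,0,-1.5],[0,0,-1.5],[0,0,-1.5],[0,0,-1.5],[0,0,20],[0,0,60],[0,0,100]], "turn": [[0,0,0],[0,0,0],[0,0,0],[0,0,0],[0,0,0],[0,0,0],[0,0,0],[0,0,0],[0,0,0],[0,0,0]]}}

```text
time_s: 8.48
position: [0.4481, 0.2641, 0.1122]
tcp_rot: [[-0.004, 0.036, 0.999], [-0.002, 0.999, -0.036], [-1.0, -0.002, -0.004]]
force: [0.8, 0.5, -0.4]
opening: 0.985
```

Call:
{"fn": "send_rows", "kwargs": {"fingers": [1,1,1,1,1,1,1,1,1,1], "dp": [[20,0,38],[60,-20,70],[100,-35,90],[140,-50,90],[180,-60,90],[219,-72,90],[219,-72,90],[219,-72,90],[219,-72,90],[219,-72,90]], "turn": [[0,0,0.1],[0,0,0.2],[0,0,0.298],[0,0,0.298],[0,0,0.298],[0,0,0.298],[0,0,0.298],[0,0,0.298],[0,0,0.298],[0,0,0.298]]}}

```text
time_s: 9.32
position: [0.6653, 0.1924, 0.2014]
tcp_rot: [[-0.006, -0.26, 0.966], [-0.003, 0.966, 0.26], [-1.0, -0.001, -0.007]]
force: [0.5, -0.6, -1.3]
opening: 0.998
```

```bash
python3 - <<'E'
from m import *
c=take("wrist","w5")
s=bot.read_state();print(s["position"],s["tcp_rot"],s["qvel"].max())
h,s,v=cv2.split(hsv(c))
blue=((h>92)&(h<118)&(s>60)).astype(np.uint8)
red=(((h<13)|(h>172))&(s>110)).astype(np.uint8)
print("fresh",rect(c,blue,.024,(180,0,400,245)))
t=take("top","t2");h,s,v=cv2.split(hsv(t))
red=(((h<13)|(h>172))&(s>110)).astype(np.uint8)
print("fin",rect(t,red,.030,(160,180,225,240)),"dry",rect(t,red,.030,(120,180,158,240)))
E
```

```text
[0.66507239 0.19269426 0.20166801] [[-6.00239691e-03 -2.60191341e-01  9.65538418e-01]
 [-2.64521264e-03  9.65556565e-01  2.60179787e-01]
 [-9.99978487e-01 -9.92352080e-04 -6.48391517e-03]] 0.4996625989977587
fresh (array([652.3, 250.6]), array([51. , 97.8]), np.float32(-75.01), 4703)
fin (array([0., 0.]), array([0., 0.]), np.float32(0.0), 0) dry (array([0., 0.]), array([0., 0.]), np.float32(0.0), 0)
```

View pics/w5.png

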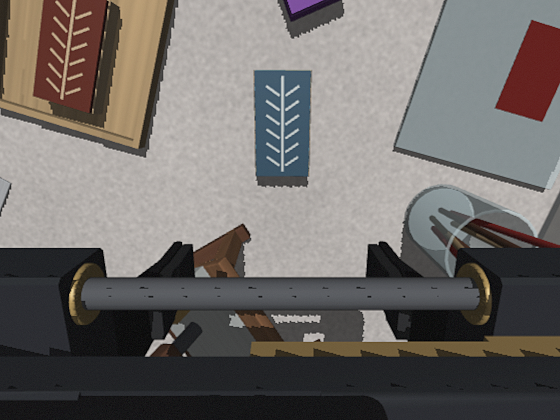

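View pics/t2.png

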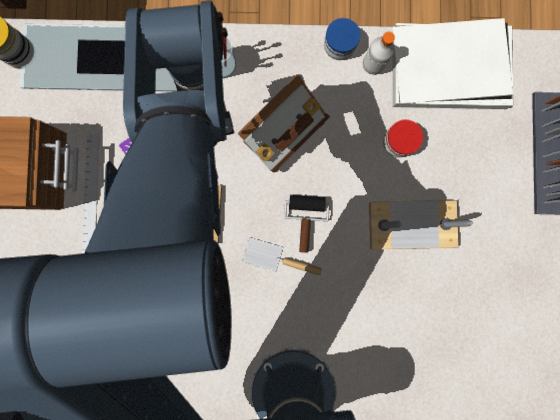

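Call:
{"fn": "send_rows", "kwargs": {"fingers": [1,1,1,1,1,1,1,1,1], "dp": [[-6,28,-20],[-13,58,-40],[-13,58,-80],[-13,58,-120],[-13,58,-155],[-13,58,-180],[-13,58,-190],[-13,58,-194],[-13,58,-195]], "turn": [[0.001,-0.005,0],[0.001,-0.005,0],[0.001,-0.005,0],[0.001,-0.005,0],[0.001,-0.005,0],[0.001,-0.005,0],[0.001,-0.005,0],[0.001,-0.005,0],[0.001,-0.005,0]]}}

```text
time_s: 10.17
position: [0.6519, 0.2513, 0.0072]
tcp_rot: [[-0.0, -0.261, 0.965], [-0.002, 0.965, 0.261], [-1.0, -0.001, -0.001]]
force: [-0.6, 0.7, 0.6]
opening: 0.999
```

Call:
{"fn": "send_rows", "kwargs": {"fingers": [0.3,0.3,0.3,0.3,0.3,0.3,0.3,0.3,0.3], "dp": [[0,-1,-1],[0,-1,-1],[0,-1,-1],[0,-1,-1],[0,-1,-1],[0,-1,-1],[0,-1,-1],[0,-1,-1],[0,-1,-1]], "turn": [[0,0,0],[0,0,0],[0,0,0],[0,0,0],[0,0,0],[0,0,0],[0,0,0],[0,0,0],[0,0,0]]}}

```text
time_s: 10.92
position: [0.6519, 0.2503, 0.0068]
tcp_rot: [[-0.0, -0.261, 0.965], [-0.002, 0.965, 0.261], [-1.0, -0.002, -0.001]]
force: [-1.0, 0.5, 4.8]
opening: 0.615
```

```bash
python3 - <<'E'
from h import *
s=bot.read_state();print(s["position"],s["tcp_rot"],s["force"],s["opening"])
E
```

```text
[0.65191079 0.25029523 0.00678708] [[-3.89617212e-04 -2.61119985e-01  9.65306273e-01]
 [-1.69135360e-03  9.65305138e-01  2.61118996e-01]
 [-9.99998494e-01 -1.53093778e-03 -8.17745723e-04]] [-1.00399914  0.54877691  4.84714992] 0.6151535450442212
```

Call:
{"fn": "send_rows", "kwargs": {"fingers": [0.3,0.3,0.3,0.3,0.3,0.3,0.3,0.3,0.3,0.3], "dp": [[0,0,30],[0,0,70],[0,0,110],[0,0,150],[-15,0,190],[-30,0,225],[-50,-15,255],[-65,-50,260],[-80,-87,260],[-95,-124,260]], "turn": [[0,0,0],[0,0,0],[0,0,0],[0,0,0],[0,0,-0.04],[0,0,-0.08],[0,0,-0.12],[0,0,-0.16],[0,0,-0.2],[0,0,-0.226]]}}

```text
time_s: 11.75
position: [0.5563, 0.1257, 0.2676]
tcp_rot: [[0.002, -0.039, 0.999], [-0.002, 0.999, 0.039], [-1.0, -0.002, 0.002]]
force: [0.0, -1.2, -1.8]
opening: 0.619
```

Call:
{"fn": "send_rows", "kwargs": {"fingers": [0.3,0.3,0.3,0.3,0.3,0.3,0.3,0.3,0.3,0.3], "dp": [[-100,-400,0],[-100,-400,0],[-100,-400,0],[-100,-400,0],[-100,-400,0],[-100,-400,0],[-100,-400,0],[-100,-400,0],[-100,-400,0],[-100,-400,0]], "turn": [[0,0,0],[0,0,0],[0,0,0],[0,0,0],[0,0,0],[0,0,0],[0,0,0],[0,0,0],[0,0,0],[0,0,0]]}}

```text
time_s: 12.58
position: [0.4553, -0.2766, 0.2672]
tcp_rot: [[0.002, -0.038, 0.999], [-0.002, 0.999, 0.038], [-1.0, -0.002, 0.002]]
force: [2.4, -0.6, -0.8]
opening: 0.618
```

Call:
{"fn": "send_rows", "kwargs": {"fingers": [0.3,0.3,0.3,0.3,0.3], "dp": [[-27,-22,0],[-27,-22,-30],[-27,-22,-65],[-27,-22,-65],[-27,-22,-65]], "turn": [[0,0,0],[0,0,0],[0,0,0],[0,0,0],[0,0,0]]}}

```text
time_s: 13.0
position: [0.4271, -0.2975, 0.2006]
tcp_rot: [[-0.002, -0.037, 0.999], [0.002, 0.999, 0.037], [-1.0, 0.002, -0.002]]
force: [1.3, -1.3, -0.9]
opening: 0.618
```

```bash
python3 - <<'E'
from h import *
c=take("wrist","w6")
s=bot.read_state();print(s["position"],s["tcp_rot"],s["qvel"].max())
E
```

```text
[ 0.42848389 -0.29843565  0.20230094] [[ 0.00128633 -0.03806826  0.99927431]
 [-0.00121756  0.99927434  0.03806983]
 [-0.99999843 -0.00126565  0.00123904]] 0.6979680700014229
```

View pics/w6.png

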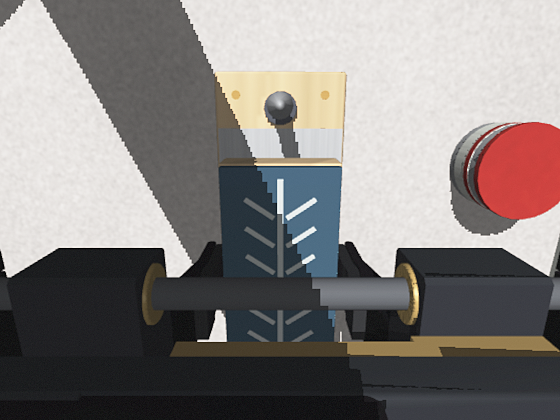

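```bash
python3 - <<'E'
from h import *
c=load("w6")
print(plane(c,[(280.5,105)],.168), plane(c,[(280,109)],.1), c["origin"])
g=cv2.cvtColor(c["img"],cv2.COLOR_BGR2GRAY)
cv2.imwrite("pics/w6c.png",cv2.resize(c["img"][60:180,200:360],None,fx=5,fy=5,interpolation=cv2.INTER_CUBIC))
E
```

```text
[[ 0.42533857 -0.22094872  0.168     ]] [[ 0.42502925 -0.22231831  0.1       ]] [ 0.42549096 -0.22504766  0.36311432]
```

View pics/w6c.png

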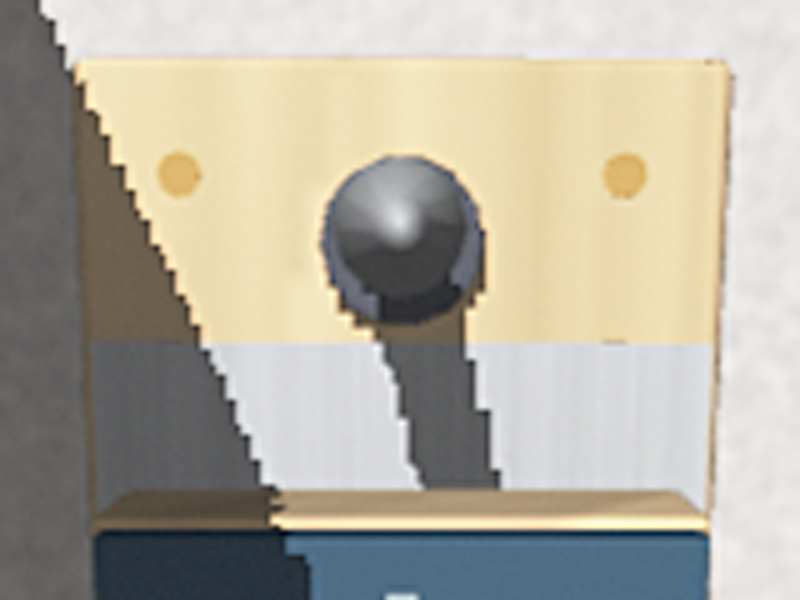

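Call:
{"fn": "send_rows", "kwargs": {"fingers": [0.3,0.3,0.3,0.3,0.3,0.3,0.3,0.3], "dp": [[0,-1,-35],[0,-1,-70],[0,-1,-105],[0,-1,-135],[0,-1,-155],[0,-1,-162],[0,-1,-163],[0,-1,-163]], "turn": [[0,0,0],[0,0,0],[0,0,0],[0,0,0],[0,0,0],[0,0,0],[0,0,0],[0,0,0]]}}

```text
time_s: 13.72
position: [0.43, -0.3004, 0.0406]
tcp_rot: [[0.003, -0.039, 0.999], [-0.004, 0.999, 0.039], [-1.0, -0.004, 0.003]]
force: [-0.5, -0.6, 0.1]
opening: 0.619
```

Call:
{"fn": "send_rows", "kwargs": {"fingers": [0.3,0.3,0.3,0.3,0.3], "dp": [[-1,1,-2],[-1,1,-3],[-1,1,-3.5],[-1,1,-4],[-1,1,-4]], "turn": [[0,0,0],[0,0,0],[0,0,0],[0,0,0],[0,0,0]]}}

```text
time_s: 14.13
position: [0.4291, -0.2996, 0.0371]
tcp_rot: [[0.004, -0.039, 0.999], [-0.004, 0.999, 0.039], [-1.0, -0.004, 0.004]]
force: [-0.2, -1.0, -0.9]
opening: 0.616
```

Call:
{"fn": "send_rows", "kwargs": {"fingers": [0.3,0.3,1,1,1,1,1,1,1,1], "dp": [[0,0,-0.5],[0,0,-0.5],[0,0,-0.5],[0,0,-0.5],[0,0,-0.5],[0,0,-0.5],[0,0,25],[0,0,65],[0,0,105],[0,0,145]], "turn": [[0,0,0],[0,0,0],[0,0,0],[0,0,0],[0,0,0],[0,0,0],[0,0,0],[0,0,0],[0,0,0],[0,0,0]]}}

```text
time_s: 14.97
position: [0.4286, -0.2991, 0.1833]
tcp_rot: [[0.003, -0.039, 0.999], [-0.003, 0.999, 0.039], [-1.0, -0.003, 0.003]]
force: [0.8, -1.5, 0.8]
opening: 0.992
```

```bash
python3 - <<'E'
from m import *
c=take("wrist","w7");t=take("scene","s7")
s=bot.read_state();print(s["position"],s["tcp_rot"],s["qvel"].max())
E
```

```text
[ 0.43241221 -0.30281583  0.18839448] [[ 0.01388774 -0.039097    0.99913891]
 [-0.01466097  0.99911989  0.03930004]
 [-0.99979607 -0.01519413  0.01330231]] 4.474794010400788
```

View pics/w7.png

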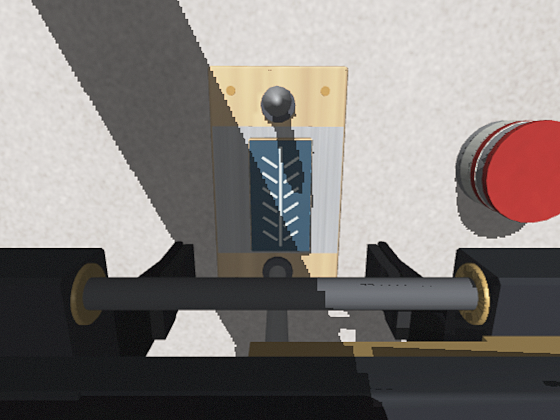

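View pics/s7.png

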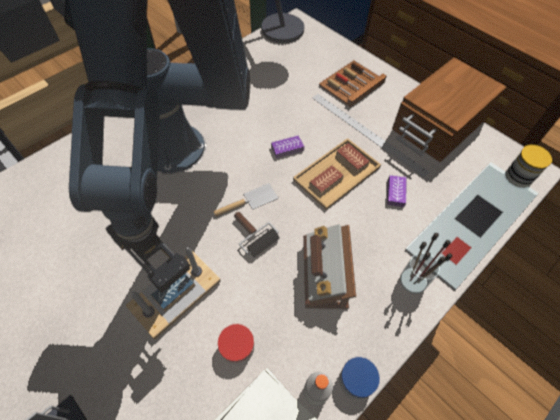

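```bash
cat > plat.py <<'E'
from m import *
def fit(c,roi,verbose=1):
    H=hsv(c);h,s,v=cv2.split(H)
    P=cloud(c)
    x0,y0,x1,y1=roi
    m=np.zeros(h.shape,bool);m[y0:y1,x0:x1]=True
    grey=m&(s<40)&(v>70)&(P[...,2]>.035)
    Q=P[grey];Q=Q[~np.isnan(Q).any(1)]
    for it in range(6):
        ce=np.median(Q,0) if it==0 else Q.mean(0)
        U,S,V=np.linalg.svd(Q-ce,full_matrices=False);n=V[2]*np.sign(V[2,2])
        r=(Q-ce)@n;Q=Q[np.abs(r)<max(.003,2*np.median(abs(r)))] 
    yel=(m&(h>16)&(h<30)&(s>120)&(P[...,2]>.05)).astype(np.uint8)
    return ce,n,len(Q),np.std((Q-ce)@n),yel,grey
def cast(c,px,ce,n):
    d=rays(c,px);o=c["origin"];return o+d*(((ce-o)@n)/(d@n))[:,None]
E
python3 - <<'E'
from plat import *
for nm,roi in(("w2",(285,30,495,225)),("a_top",(235,70,335,175)),("a_scene",(295,220,365,310))):
    c=load(nm);ce,n,k,sd,yel,grey=fit(c,roi)
    print(nm,ce,n,"tilt",np.degrees(np.arccos(n[2])),"az up",np.degrees(np.arctan2(-n[1],-n[0])),k,sd)
    nc,lab,st,cen=cv2.connectedComponentsWithStats(yel)
    for i in range(1,nc):
        if st[i,4]>30: print(st[i],cen[i])
E
```

```text
w2 [0.65494592 0.04441629 0.09421941] [-0.39790555 -0.41120593  0.82011027] tilt 34.9041659863161 az up 45.941758026117846 8111 0.0007842571372355436
[310  78  40  41 701] [330.09129815  98.33808845]
[400 178  36  34 645] [417.91317829 195.10852713]
a_top [0.6577023  0.04778014 0.09655115] [-0.39787391 -0.41162018  0.81991779] tilt 34.923434973987845 az up 45.97286341773717 1503 0.001344449678844126
[303  97  18  19 178] [311.16292135 106.20786517]
[256 144  18  17 158] [264.85443038 151.79113924]
a_scene [0.66356636 0.03016803 0.09089292] [-0.39768627 -0.41207926  0.81977821] tilt 34.937402403683144 az up 46.01828313502163 1421 0.0013513523997794154
[322 227   5   9  33] [323.96969697 231.39393939]
[317 282  13  12  92] [323.57608696 287.27173913]
```

```bash
python3 - <<'E'
from plat import *
c=load("w2");ce,n,*_=fit(c,(285,30,495,225))
up=np.array([np.cos(np.radians(45.95)),np.sin(np.radians(45.95)),0]);up=up-n*(up@n);up/=np.linalg.norm(up);yy=np.cross(n,up)
print("x",up,"y",yy)
px=lambda x,y:(280+x/2.7,20+y/2.7)
hol=cast(c,[px(129,217),px(365,482)],ce+n*.018,n);print("holes",hol,np.linalg.norm(hol[0]-hol[1]))
d=hol[0]-hol[1];d/=np.linalg.norm(d);print("along y:",d,"diff deg",np.degrees(np.arcsin(d@up)))
o=hol.mean(0)-n*.030;print("origin",o,"handle",o+n*.052)
# brass top faces, crop corners
f1=[(138,156),(187,210),(131,266),(81,216)] ; f2=[(378,427),(420,474),(363,519),(328,478)]
# aluminium outline corners top face
cor=cast(c,[px(210,84),px(500,435),px(42,245)],ce,n)
print("corners local",[(np.round((q-o)@up*1000,1),np.round((q-o)@yy*1000,1)) for q in cor])
# handle bar top in depth
P=cloud(c);H=hsv(c)
L=(P-o)@np.c_[up,yy,n]
m=(np.abs(L[...,2]-.064)<.006)&(np.abs(L[...,0])<.03)&(np.abs(L[...,1])<.07);m[:25]=0;m[240:]=0
q=L[m];print(len(q),"bar",q.min(0),q.max(0),np.median(q,0),np.percentile(q,[2,98],axis=0))
E
```

```text
x [0.57016979 0.58948051 0.5722055 ] y [-7.18733319e-01  6.95285845e-01 -1.00366407e-04]
holes [[ 0.58938649  0.07738875  0.10089169]
 [ 0.70054093 -0.03124361  0.10035359]] 0.15542389679748259
along y: [-0.71516955  0.69894244  0.00346215] diff deg 0.3567223295314083
origin [0.65690088 0.03540875 0.07601933] handle [0.63620979 0.01402604 0.11866507]
corners local [(np.float64(52.4), np.float64(93.0)), (np.float64(49.9), np.float64(-95.0)), (np.float64(-50.6), np.float64(93.6))]
1841 bar [-0.01246515 -0.05221243  0.05801561] [0.01015243 0.05275804 0.06601393] [0.00079935 0.00267096 0.06370351] [[-0.01110313 -0.04944836  0.05877612]
 [ 0.00948739  0.05129416  0.06515198]]
```

```bash
cat > tgt.py <<'E'
from h import *
from scipy.spatial.transform import Rotation as Ro
def frame(az,tilt=35.):
    a=np.radians(az);t=np.radians(tilt)
    n=np.array([-np.sin(t)*np.cos(a),-np.sin(t)*np.sin(a),np.cos(t)])
    up=np.array([np.cos(t)*np.cos(a),np.cos(t)*np.sin(a),np.sin(t)])
    return np.c_[-n,np.cross(n,up),up],n,up
def go(pos,R):
    s=bot.read_state();rv=(Ro.from_matrix(R)*Ro.from_matrix(s["tcp_rot"]).inv()).as_rotvec()
    print("now",np.round(s["position"]*1000,1),"dp",np.round((np.asarray(pos)-s["position"])*1000,1),"turn",np.round(rv,4),"qv",abs(s["qvel"]).max().round(2),"F",s["force"].round(1),"op",round(s["opening"],3),"q",s["joint_positions"].round(1))
E
python3 - <<'E'
from tgt import *
R,n,up=frame(45.8)
h=np.array([.6362,.0140,.1187]);g=h-.019*n
print(g,n)
go(g+.09*n,R)
E
```

```text
[0.64379767 0.02181286 0.10313611] [-0.39987748 -0.41120303  0.81915204]
now [ 432.4 -302.8  188.4] dp [175.4 287.6 -11.5] turn [ 0.2629 -0.5529  0.7416] qv 4.47 F [ 0.7 -1.  -0.6] op 0.999 q [-47.1  25.   98.9   0.   54.9 -49.4]
```

Call:
{"fn": "send_rows", "kwargs": {"fingers": [1,1,1,1,1,1,1,1,1,1], "dp": [[10,10,40],[30,30,75],[50,60,100],[70,90,110],[90,120,110],[105,155,110],[120,190,110],[135,225,100],[155,260,80],[175,288,55]], "turn": [[0.026,-0.055,0.074],[0.053,-0.111,0.148],[0.079,-0.166,0.222],[0.105,-0.221,0.297],[0.131,-0.276,0.371],[0.158,-0.332,0.445],[0.184,-0.387,0.519],[0.21,-0.442,0.593],[0.237,-0.498,0.667],[0.263,-0.553,0.742]]}}

```text
time_s: 15.9
position: [0.6059, -0.0155, 0.2462]
tcp_rot: [[0.402, -0.72, 0.566], [0.412, 0.694, 0.59], [-0.817, -0.004, 0.576]]
force: [0.6, 0.8, 0.2]
opening: 1.0
```

```bash
python3 - <<'E'
from tgt import *
c=take("wrist","w8")
R,n,up=frame(45.8)
h=np.array([.6362,.0140,.1187]);g=h-.019*n
go(g+.09*n,R)
E
```

```text
now [604.2 -11.9 238.7] dp [  3.6  -3.3 -61.9] turn [-0.0072 -0.0051 -0.0091] qv 17.35 F [ 0.3  1.4 -2.9] op 1.0 q [ -28.9   24.2  101.6   43.8   53.7 -101.7]
```

View pics/w8.png

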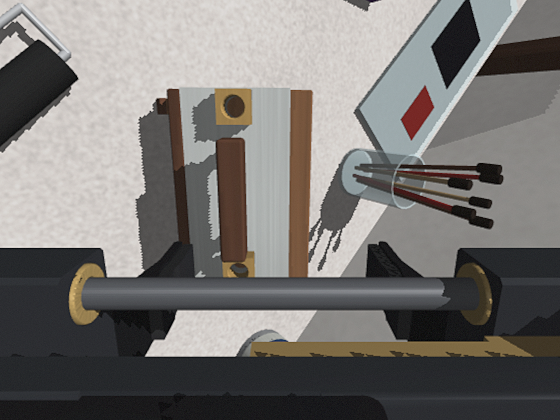

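Call:
{"fn": "send_rows", "kwargs": {"fingers": [1,1,1,1], "dp": [[3,-3,-35],[3,-3,-61],[3,-3,-61],[3,-3,-61]], "turn": [[-0.007,-0.005,-0.009],[-0.007,-0.005,-0.009],[-0.007,-0.005,-0.009],[-0.007,-0.005,-0.009]]}}

```text
time_s: 16.28
position: [0.6061, -0.0143, 0.1759]
tcp_rot: [[0.396, -0.717, 0.574], [0.414, 0.697, 0.585], [-0.82, 0.006, 0.573]]
force: [0.2, 0.2, 0.8]
opening: 0.999
```

```bash
python3 - <<'E'
from tgt import *
c=take("wrist","w9")
R,n,up=frame(45.8)
h=np.array([.6362,.0140,.1187]);g=h-.019*n
go(g+.09*n,R)
yy=R[:,1];o=h-.052*n
P=cloud(c);L=(P-o)@np.c_[up,yy,n]
m=(np.abs(L[...,2]-.064)<.008)&(np.abs(L[...,0])<.03)&(np.abs(L[...,1])<.07);m[240:]=0
q=L[m];print(len(q),"bar",np.median(q,0),np.percentile(q,[1,99],axis=0))
E
```

```text
now [607.2 -15.  177.7] dp [ 0.6 -0.2 -0.8] turn [-0.0011 -0.0011  0.0006] qv 2.21 F [ 0.8  0.7 -0. ] op 1.003 q [ -28.9   29.9  104.5   49.1   47.  -109.7]
3071 bar [-0.0016245   0.02364856  0.06352079] [[-0.01251926 -0.00787287  0.06037063]
 [ 0.00904041  0.05220033  0.06519017]]
```

View pics/w9.png

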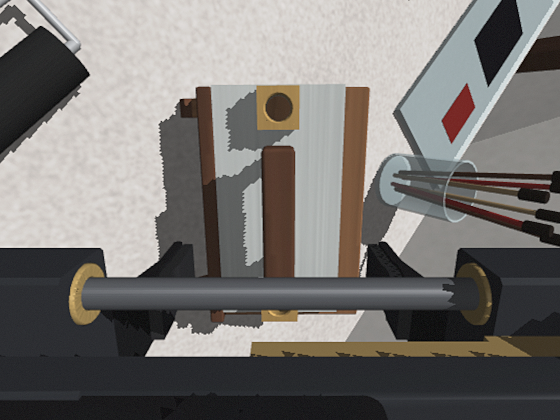

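Call:
{"fn": "send_rows", "kwargs": {"fingers": [1,1,1,1,1,1,1], "dp": [[12,12,-25],[24,24.5,-49],[31,31.5,-63],[35,35.5,-72],[36.5,37,-74.5],[36.5,37,-74.5],[36.5,37,-74.5]], "turn": [[-0.001,-0.001,0.001],[-0.001,-0.001,0.001],[-0.001,-0.001,0.001],[-0.001,-0.001,0.001],[-0.001,-0.001,0.001],[-0.001,-0.001,0.001],[-0.001,-0.001,0.001]]}}

```text
time_s: 16.92
position: [0.6444, 0.0214, 0.1047]
tcp_rot: [[0.402, -0.717, 0.57], [0.411, 0.697, 0.588], [-0.819, -0.002, 0.574]]
force: [0.1, 0.5, 0.3]
opening: 0.998
```

Call:
{"fn": "send_rows", "kwargs": {"fingers": [0.1,0.1,0.1,0.1,0.1,0.1,0.1,0.1,0.1,0.1], "dp": [[0,0,0],[0,0,0],[0,0,0],[0,0,0],[0,0,0],[0,0,0],[0,0,0],[0,0,0],[0,0,0],[0,0,0]], "turn": [[0,0,0],[0,0,0],[0,0,0],[0,0,0],[0,0,0],[0,0,0],[0,0,0],[0,0,0],[0,0,0],[0,0,0]]}}

```text
time_s: 17.75
position: [0.6444, 0.0215, 0.1046]
tcp_rot: [[0.402, -0.717, 0.57], [0.411, 0.697, 0.588], [-0.819, -0.002, 0.574]]
force: [-0.6, 0.4, 0.1]
opening: 0.326
```

```bash
python3 - <<'E'
from tgt import *
R,n,up=frame(45.8)
h=np.array([.6362,.0140,.1187]);g=h-.019*n
go(g,R)
E
```

```text
now [644.4  21.5 104.6] dp [-0.6  0.4 -1.4] turn [ 0.0007  0.0021 -0.0001] qv 0.19 F [-0.6  0.4  0.1] op 0.326 q [ -23.3   38.7  103.1   57.3   39.6 -115.2]
```

Call:
{"fn": "send_rows", "kwargs": {"fingers": [0.05,0.05,0.05,0.05,0.05], "dp": [[0,0,0],[0,0,0],[0,0,0],[0,0,0],[0,0,0]], "turn": [[0,0,0],[0,0,0],[0,0,0],[0,0,0],[0,0,0]]}}

```text
time_s: 18.17
position: [0.6428, 0.0199, 0.1029]
tcp_rot: [[0.399, -0.717, 0.572], [0.407, 0.697, 0.59], [-0.821, -0.003, 0.57]]
force: [-4.2, -4.9, -1.8]
opening: 0.252
```

Call:
{"fn": "send_rows", "kwargs": {"fingers": [0.05,0.05,0.05,0.05,0.05,0.05,0.05,0.05], "dp": [[-2,-2,4],[-6,-6,12],[-10,-10,20.5],[-14,-14.5,28.5],[-18,-18.5,37],[-22,-22.5,45],[-26,-27,53],[-26,-27,60]], "turn": [[0,0,0],[0,0,0],[0,0,0],[0,0,0],[0,0,0],[0,0,0],[0,0,0],[0,0,0]]}}

```text
time_s: 18.83
position: [0.6159, -0.0082, 0.1636]
tcp_rot: [[0.399, -0.716, 0.573], [0.406, 0.698, 0.59], [-0.822, -0.003, 0.57]]
force: [0.5, -0.0, -8.7]
opening: 0.249
```

```bash
python3 - <<'E'
from tgt import *
c=take("wrist","w10");take("scene","s10")
R,n,up=frame(45.8)
go([.6,-.03,.3],R)
E
```

```text
now [617.5  -7.8 164.7] dp [-17.5 -22.2 135.3] turn [0.0056 0.002  0.001 ] qv 1.47 F [-0.1  0.3 -9. ] op 0.252 q [ -27.5   31.6  104.1   50.3   45.1 -110.2]
```

View pics/w10.png

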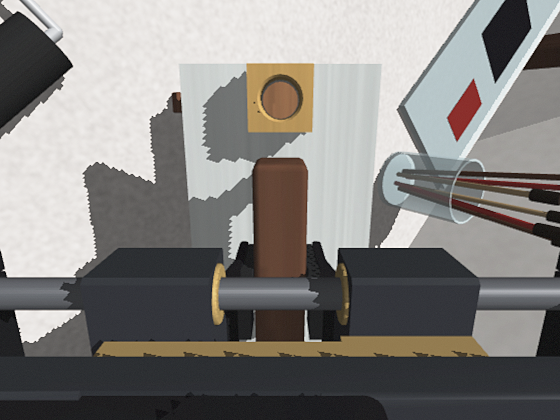

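View pics/s10.png

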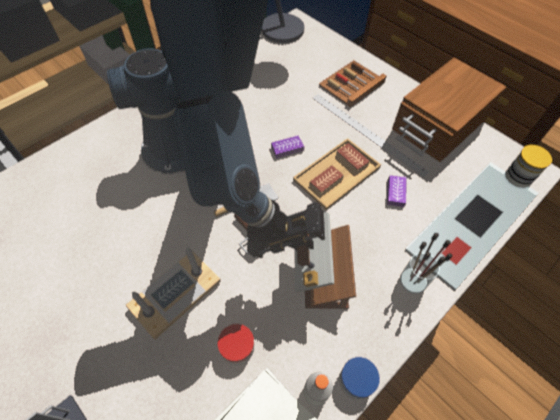

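```bash
cat > inhand.py <<'E'
from plat import *
import sys
def inhand(c,hole=None):
    he=c["hand_eye"];c=dict(c);c["origin"]=he[:3,3];c["orientation"]=he[:3,:3]
    h,s,v=cv2.split(hsv(c));P=cloud(c)
    # platen top face in tool frame: x ~ 0.021, pick grey near
    g=(s<40)&(v>60)&(np.abs(P[...,0]-.021)<.012)&(np.abs(P[...,2])<.05)&(P[...,1]>.0)&(P[...,1]<.1);g[250:]=0
    Q=P[g]
    for i in range(5):
        ce=Q.mean(0);V=np.linalg.svd(Q-ce,full_matrices=False)[2];n=V[2]*-np.sign(V[2,0]);r=(Q-ce)@n;Q=Q[abs(r)<.003]
    print("plane x at 0:",ce,"n(tool)",n,len(Q),"rms",np.std(r))
    # left/right edges of plate rows
    yel=((h>14)&(h<30)&(s>110)&(np.abs(P[...,0]-.003)<.012)&(P[...,1]>.03)).astype(np.uint8);yel[250:]=0
    nc,lab,st,cen=cv2.connectedComponentsWithStats(yel);i=1+np.argmax(st[1:,4])
    x,y,w,hh,a=st[i];m=(lab==i)
    hull=cv2.convexHull(np.argwhere(m)[:,::-1].astype(np.int32));quad=cv2.minAreaRect(hull)
    print("brass",st[i],quad)
    top=ce+n*.018
    b=cast(c,cv2.boxPoints(quad),top,n);print("brass centre tool",b.mean(0),"sides",np.linalg.norm(b[1]-b[0]),np.linalg.norm(b[2]-b[1]))
    if hole is not None: print("hole",cast(c,[hole],top,n))
    ys=[]
    for yv in np.arange(.045,.095,.005):
        k=g&(np.abs(P[...,1]-yv)<.0015)
        if k.sum()>20: zz=P[k][:,2]
    return ce,n
if __name__=="__main__":
    inhand(load(sys.argv[1]),(280.3,98))
E
python3 inhand.py w10
python3 - <<'E'
from h import *
c=load("w10");cv2.imwrite("pics/w10c.png",cv2.resize(c["img"][55:145,170:390],None,fx=3.6,fy=3.6,interpolation=cv2.INTER_CUBIC))
E
```

```text
plane x at 0: [0.02221502 0.05085097 0.00020595] n(tool) [-0.99999008 -0.00386586 -0.00221288] 24903 rms 0.0006475008183269871
brass [ 247   64   67   68 3093] ((280.0, 97.5), (67.0, 66.0), 90.0)
brass centre tool [0.00410778 0.07826681 0.0006888 ] sides 0.02927111196894856 0.02905860881798897
hole [[0.00410692 0.07840925 0.00082793]]
```

View pics/w10c.png

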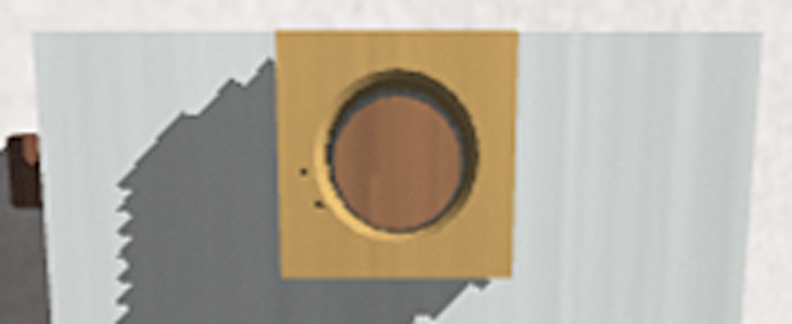

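```bash
cat >> tgt.py <<'E'
def vert(az): return frame(az,0)[0]
E
python3 - <<'E'
from tgt import *
go([.4284,-.2986,.27],vert(2.15))
E
```

```text
now [617.5  -7.8 164.7] dp [-189.1 -290.8  105.3] turn [-0.248   0.5713 -0.7384] qv 1.47 F [-0.1  0.3 -9. ] op 0.252 q [ -27.5   31.6  104.1   50.3   45.1 -110.2]
```

Call:
{"fn": "send_rows", "kwargs": {"fingers": [0.05,0.05,0.05,0.05,0.05,0.05,0.05,0.05,0.05,0.05], "dp": [[0,0,15],[-3,-5,35],[-8,-12,60],[-15,-22,85],[-25,-35,105],[-36,-52,115],[-50,-74,115],[-65,-98,115],[-80,-122,115],[-95,-146,115]], "turn": [[0,0,0],[-0.005,0.011,-0.015],[-0.015,0.034,-0.044],[-0.03,0.069,-0.089],[-0.045,0.103,-0.133],[-0.062,0.143,-0.185],[-0.082,0.189,-0.244],[-0.102,0.234,-0.303],[-0.124,0.286,-0.369],[-0.146,0.337,-0.436]]}}

```text
time_s: 19.77
position: [0.5205, -0.1533, 0.2795]
tcp_rot: [[0.209, -0.338, 0.918], [0.135, 0.939, 0.315], [-0.968, 0.058, 0.242]]
force: [-0.2, -0.5, -9.1]
opening: 0.254
```

```bash
python3 - <<'E'
from tgt import *
go([.4284,-.2986,.27],vert(2.15))
E
```

```text
now [ 520.5 -153.3  279.5] dp [ -92.1 -145.3   -9.5] turn [-0.1041  0.2303 -0.2993] qv 52.11 F [-0.2 -0.5 -9.1] op 0.254 q [-36.   16.9  96.7  15.3  62.  -62.1]
```

Call:
{"fn": "send_rows", "kwargs": {"fingers": [0.05,0.05,0.05,0.05,0.05,0.05,0.05,0.05,0.05,0.05], "dp": [[-14,-22,0],[-28,-44,-1],[-42,-66,-3],[-56,-88,-6],[-68,-108,-8],[-78,-124,-9],[-86,-136,-9],[-90,-143,-9],[-92,-145,-9],[-92,-145,-9]], "turn": [[-0.016,0.035,-0.045],[-0.031,0.069,-0.09],[-0.047,0.104,-0.135],[-0.062,0.138,-0.18],[-0.076,0.168,-0.219],[-0.088,0.196,-0.254],[-0.097,0.214,-0.278],[-0.102,0.226,-0.293],[-0.104,0.23,-0.299],[-0.104,0.23,-0.299]]}}

```text
time_s: 20.6
position: [0.4286, -0.2977, 0.2703]
tcp_rot: [[0.001, -0.037, 0.999], [0.002, 0.999, 0.037], [-1.0, 0.002, 0.001]]
force: [0.3, 0.8, -9.1]
opening: 0.25
```

```bash
python3 - <<'E'
from tgt import *
c=take("wrist","w11")
go([.4284,-.2986,.25],vert(2.15))
cv2.imwrite("pics/w11c.png",cv2.resize(c["img"][50:250,170:390],None,fx=2.8,fy=2.8,interpolation=cv2.INTER_CUBIC))
E
python3 inhand.py w11
```

```text
now [ 428.7 -297.3  270.4] dp [ -0.3  -1.3 -20.4] turn [-0.0021  0.0008 -0.0003] qv 0.55 F [-0.1  0.6 -8.1] op 0.25 q [-47.1  19.   93.4   0.1  67.7 -49.3]
plane x at 0: [0.02190932 0.05121822 0.00026315] n(tool) [-0.9999946  -0.00207258 -0.00255107] 24803 rms 0.000646972609990605
brass [ 247   64   67   69 3105] ((280.0, 98.0), (68.0, 66.0), 90.0)
brass centre tool [0.00385087 0.07860902 0.00088417] sides 0.029301399356373926 0.02954170474486059
hole [[0.00384975 0.07897768 0.00102364]]
```

View pics/w11c.png

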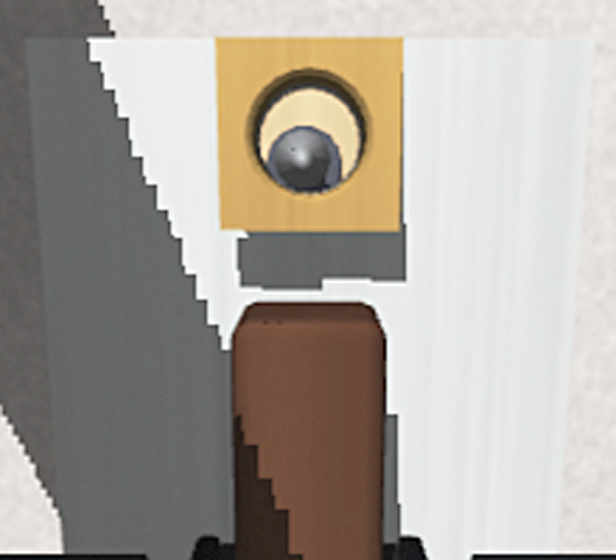

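```bash
python3 - <<'E'
from tgt import *
c=load("w11");R=vert(2.15)
tip=plane(c,[(170+303/2.8,50+157/2.8)],.169)[0]
# hole rims: top rim centre px (307,129) crop ; lower rim
hol=plane(c,[(170+307/2.8,50+129/2.8)],.2704-.0039)[0]
hb=plane(c,[(170+309/2.8,50+138/2.8)],.2704-.0342)[0]
for q in(hol,hb): print(q, "tip-hole along tool z,y (mm):",(tip-q)@R[:,2]*1000,(tip-q)@R[:,1]*1000)
print(tip)
E
```

```text
[ 0.42634504 -0.21793884  0.2665    ] tip-hole along tool z,y (mm): -1.0204238989492456 -2.6426227639995883
[ 0.42674719 -0.21824376  0.2362    ] tip-hole along tool z,y (mm): -1.410848181364168 -2.322830183101248
[ 0.42542447 -0.22061789  0.169     ]
```

Call:
{"fn": "send_rows", "kwargs": {"fingers": [0.05,0.05,0.05,0.05,0.05,0.05], "dp": [[-1,-2.5,-15],[-1,-2.5,-32],[-1,-2.5,-45],[-1,-2.5,-50],[-1,-2.5,-50],[-1,-2.5,-50]], "turn": [[-0.002,0.001,0],[-0.002,0.001,0],[-0.002,0.001,0],[-0.002,0.001,0],[-0.002,0.001,0],[-0.002,0.001,0]]}}

```text
time_s: 21.15
position: [0.4282, -0.2994, 0.2207]
tcp_rot: [[0.0, -0.039, 0.999], [0.0, 0.999, 0.039], [-1.0, 0.0, 0.0]]
force: [0.5, -0.6, -7.2]
opening: 0.25
```

```bash
python3 - <<'E'
from tgt import *
c=take("wrist","w12")
go([.4276,-.2998,.20],vert(2.15))
cv2.imwrite("pics/w12c.png",cv2.resize(c["img"][55:145,230:330],None,fx=6,fy=6,interpolation=cv2.INTER_CUBIC))
t=take("scene","s12");cv2.imwrite("pics/s12c.png",cv2.resize(t["img"][210:350,90:270],None,fx=4,fy=4,interpolation=cv2.INTER_CUBIC))
E
```

```text
now [ 428.5 -299.9  221.2] dp [ -0.9   0.1 -21.2] turn [ 0.0009  0.0013 -0.0009] qv 0.62 F [ 1.6 -0.  -7.8] op 0.249 q [-47.3  22.5  96.8   0.   60.7 -49.5]
```

View pics/w12c.png

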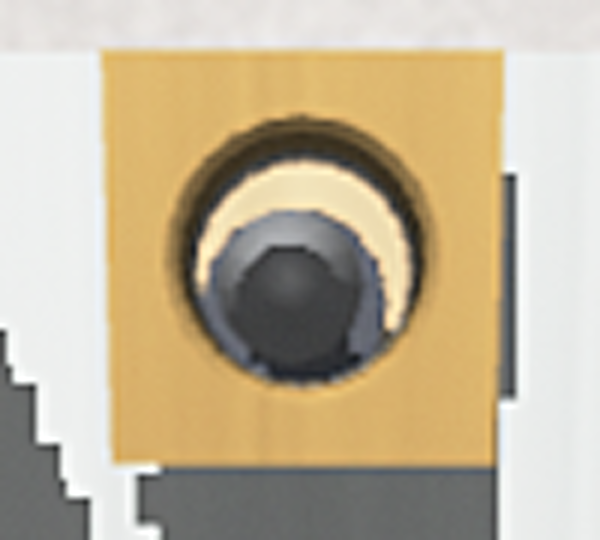

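View pics/s12c.png

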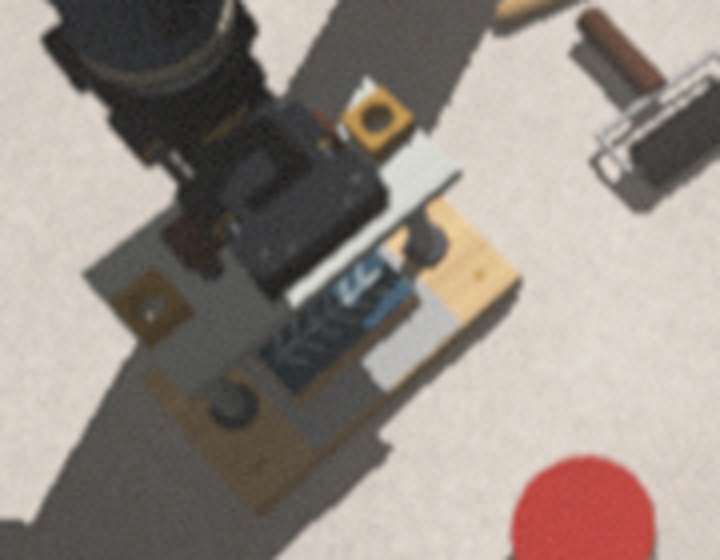

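```bash
python3 - <<'E'
from tgt import *
c=load("w12");R=vert(2.15)
px=lambda x,y:(230+x/6,55+y/6)
rod=plane(c,[px(290,285)],.152)[0];hb=plane(c,[px(303,272)],.2212-.034)[0];ht=plane(c,[px(303,250)],.2212-.004)[0]
for q in(hb,ht): print(q,(rod-q)@R[:,2]*1000,(rod-q)@R[:,1]*1000)
print(rod)
E
```

```text
[ 0.42634192 -0.22050672  0.1872    ] -1.2972664578525575 -0.21511128104646726
[ 0.42625029 -0.21985866  0.2172    ] -1.2300141091489372 -0.866148436927082
[ 0.42505364 -0.22077035  0.152     ]
```

Call:
{"fn": "send_rows", "kwargs": {"fingers": [0.05,0.05,0.05,0.05,0.05,0.05,0.05], "dp": [[-1,-0.4,-4],[-1,-0.4,-9],[-1,-0.4,-14],[-1,-0.4,-18],[-1,-0.4,-22],[-1,-0.4,-26],[-1,-0.4,-26]], "turn": [[0.001,0.001,-0.001],[0.001,0.001,-0.001],[0.001,0.001,-0.001],[0.001,0.001,-0.001],[0.001,0.001,-0.001],[0.001,0.001,-0.001],[0.001,0.001,-0.001]]}}

```text
time_s: 21.83
position: [0.427, -0.3001, 0.1943]
tcp_rot: [[-0.001, -0.037, 0.999], [0.001, 0.999, 0.037], [-1.0, 0.001, -0.001]]
force: [-1.2, 0.1, -8.1]
opening: 0.248
```

```bash
python3 - <<'E'
from tgt import *
c=take("wrist","w13")
go([.4273,-.3003,.18],vert(2.15)); print(bot.read_state()["moment"])
cv2.imwrite("pics/w13c.png",cv2.resize(c["img"][55:145,230:330],None,fx=6,fy=6,interpolation=cv2.INTER_CUBIC))
E
```

```text
now [ 427.2 -300.2  194.7] dp [  0.1  -0.1 -14.7] turn [-0.0007 -0.0004  0.0004] qv 0.64 F [-0.3  0.1 -8.6] op 0.25 q [-47.4  24.5  98.5   0.   57.1 -49.5]
[-0.09674608  0.09663755  0.06891783]
```

View pics/w13c.png

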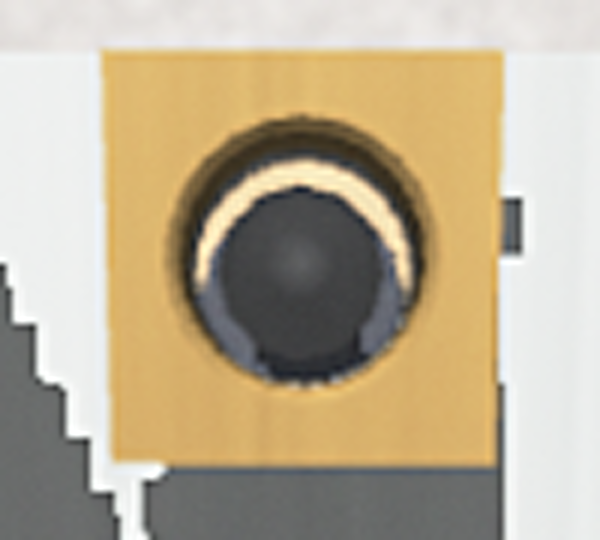

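Call:
{"fn": "send_rows", "kwargs": {"fingers": [0.05,0.05,0.05,0.05,0.05,0.05,0.05,0.05], "dp": [[0,0,-4],[0,0,-8],[0,0,-12],[0,0,-16],[0,0,-20],[0,0,-24],[0,0,-28],[0,0,-30]], "turn": [[-0.001,0,0],[-0.001,0,0],[-0.001,0,0],[-0.001,0,0],[-0.001,0,0],[-0.001,0,0],[-0.001,0,0],[-0.001,0,0]]}}

```text
time_s: 22.55
position: [0.427, -0.3001, 0.1641]
tcp_rot: [[-0.001, -0.037, 0.999], [0.0, 0.999, 0.037], [-1.0, 0.0, -0.001]]
force: [-0.2, -0.1, -7.9]
opening: 0.248
```

```bash
python3 - <<'E'
from tgt import *
c=take("wrist","w14")
go([.4273,-.3003,.15],vert(2.15)); print(bot.read_state()["moment"])
t=take("scene","s14");cv2.imwrite("pics/s14c.png",cv2.resize(t["img"][210:350,90:270],None,fx=4,fy=4,interpolation=cv2.INTER_CUBIC))
E
```

```text
now [ 426.9 -299.9  163.9] dp [  0.4  -0.4 -13.9] turn [-0.0008 -0.0014  0.0004] qv 1.0 F [ 0.2  0.3 -9. ] op 0.249 q [-47.4  27.1 100.2  -0.   52.8 -49.5]
[-0.08583104  0.04689121  0.03135638]
```

View pics/w14.png

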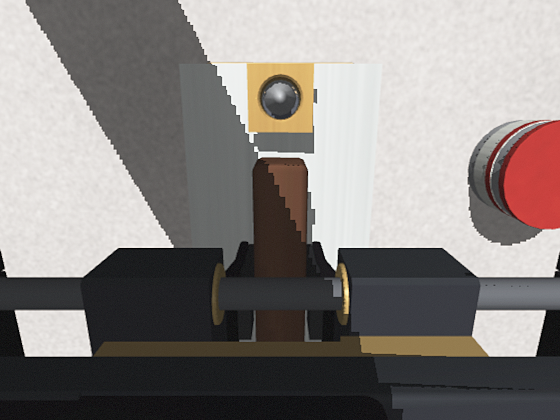

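View pics/s14c.png

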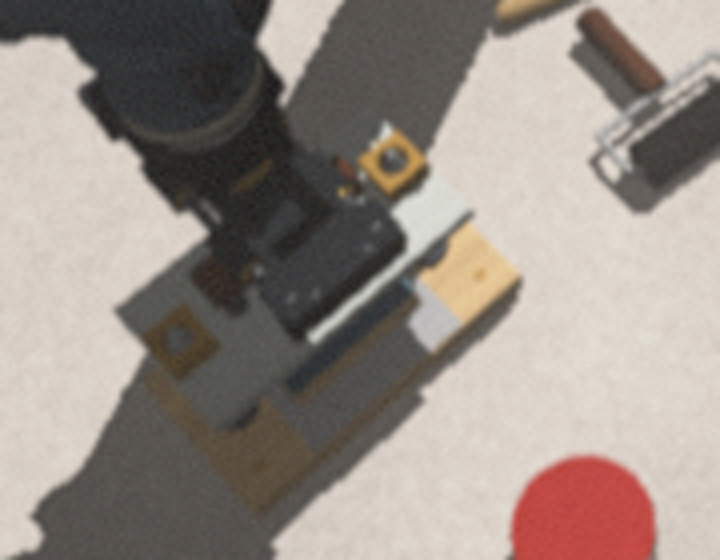

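Call:
{"fn": "send_rows", "kwargs": {"fingers": [0.05,0.05,0.05,0.05,0.05,0.05,0.05,0.05,0.05,0.05], "dp": [[0,0,-5],[0,0,-12],[0,0,-20],[0,0,-28],[0,0,-36],[0,0,-44],[0,0,-51],[0,0,-57],[0,0,-62],[0,0,-65]], "turn": [[-0.001,-0.001,0],[-0.001,-0.001,0],[-0.001,-0.001,0],[-0.001,-0.001,0],[-0.001,-0.001,0],[-0.001,-0.001,0],[-0.001,-0.001,0],[-0.001,-0.001,0],[-0.001,-0.001,0],[-0.001,-0.001,0]]}}

```text
time_s: 23.48
position: [0.4269, -0.2999, 0.0984]
tcp_rot: [[-0.001, -0.037, 0.999], [0.0, 0.999, 0.037], [-1.0, 0.0, -0.001]]
force: [-0.1, 1.0, -8.0]
opening: 0.248
```

```bash
python3 - <<'E'
from tgt import *
go([.4273,-.3003,.088],vert(2.15)); print(bot.read_state()["moment"])
E
```

```text
now [ 426.9 -299.9   98.4] dp [  0.4  -0.4 -10.4] turn [-0.0002 -0.0008  0.0004] qv 4.25 F [-0.1  1.  -8. ] op 0.248 q [-47.4  33.2 103.1  -0.   43.7 -49.5]
[-0.06014008  0.08256725 -0.02349332]
```

Call:
{"fn": "send_rows", "kwargs": {"fingers": [0.05,0.05,0.05,0.05,0.05,0.05,0.05,0.05], "dp": [[0,0,-3],[0,0,-5],[0,0,-7],[0,0,-8],[0,0,-9],[0,0,-10],[0,0,-10.5],[0,0,-10.5]], "turn": [[0,-0.001,0],[0,-0.001,0],[0,-0.001,0],[0,-0.001,0],[0,-0.001,0],[0,-0.001,0],[0,-0.001,0],[0,-0.001,0]]}}

```text
time_s: 24.15
position: [0.4271, -0.3, 0.0883]
tcp_rot: [[0.001, -0.037, 0.999], [-0.0, 0.999, 0.037], [-1.0, -0.0, 0.001]]
force: [0.0, 0.7, -6.6]
opening: 0.249
```

```bash
python3 - <<'E'
from tgt import *
go([.4273,-.3003,.088],vert(2.15)); print(bot.read_state()["moment"])
E
```

```text
now [ 427.1 -300.    88.3] dp [ 0.2 -0.3 -0.3] turn [0.0002 0.0007 0.0003] qv 0.21 F [ 0.   0.7 -6.6] op 0.249 q [-47.4  34.2 103.5   0.   42.2 -49.5]
[-0.01713225  0.0990992  -0.00728196]
```

Contact just beginning (−6.6 N); settle a little further.

Call:
{"fn": "send_rows", "kwargs": {"fingers": [0.05,0.05,0.05,0.05], "dp": [[0,0,-0.7],[0,0,-1.2],[0,0,-1.5],[0,0,-1.5]], "turn": [[0,0,0],[0,0,0],[0,0,0],[0,0,0]]}}

```text
time_s: 24.48
position: [0.4271, -0.3, 0.0882]
tcp_rot: [[0.001, -0.037, 0.999], [-0.001, 0.999, 0.037], [-1.0, -0.001, 0.001]]
force: [-1.8, 2.6, 6.1]
opening: 0.25
```

Call:
{"fn": "send_rows", "kwargs": {"fingers": [0.8,0.8,0.8,0.8,0.8,0.8,0.8,0.8], "dp": [[0,0,0],[0,0,0],[0,0,0],[0,0,0],[0,0,0],[0,0,0],[0,0,0],[0,0,0]], "turn": [[0,0,0],[0,0,0],[0,0,0],[0,0,0],[0,0,0],[0,0,0],[0,0,0],[0,0,0]]}}

```text
time_s: 25.15
position: [0.4271, -0.3, 0.0881]
tcp_rot: [[0.001, -0.037, 0.999], [-0.001, 0.999, 0.037], [-1.0, -0.001, 0.001]]
force: [0.2, 0.7, 0.1]
opening: 0.75
```

Call:
{"fn": "send_rows", "kwargs": {"fingers": [0.8,0.8,0.8,0.8,0.8,0.8,0.8,0.8], "dp": [[0,0,10],[0,0,30],[0,0,60],[0,0,95],[0,0,130],[0,0,165],[0,0,190],[0,0,190]], "turn": [[0,0,0],[0,0,0],[0,0,0],[0,0,0],[0,0,0],[0,0,0],[0,0,0],[0,0,0]]}}

```text
time_s: 25.82
position: [0.4296, -0.3024, 0.2848]
tcp_rot: [[0.01, -0.038, 0.999], [-0.011, 0.999, 0.038], [-1.0, -0.011, 0.01]]
force: [-0.2, -0.8, -0.6]
opening: 0.801
```

Call:
{"fn": "send_rows", "kwargs": {"fingers": [0.8,0.8,0.8,0.8,0.8,0.8,0.8], "dp": [[0,-30,20],[0,-60,40],[0,-80,40],[0,-80,40],[0,-80,40],[0,-80,40],[0,-80,40]], "turn": [[0,0,0],[0,0,0],[0,0,0],[0,0,0],[0,0,0],[0,0,0],[0,0,0]]}}

```text
time_s: 26.4
position: [0.4291, -0.3807, 0.3238]
tcp_rot: [[0.009, -0.038, 0.999], [-0.008, 0.999, 0.038], [-1.0, -0.008, 0.008]]
force: [-0.0, 0.3, 0.4]
opening: 0.804
```

```bash
python3 - <<'E'
from tgt import *
c=take("wrist","w15");t=take("scene","s15");
s=bot.read_state();print(s["position"],s["force"],abs(s["qvel"]).max(),s["time_s"])
P=cloud(c)
m=np.zeros(P.shape[:2],bool);m[:240]=1
m&=(abs(P[...,2]-.066)<.01)&(abs(P[...,0]-.4284)<.06)
Q=P[m]
for i in range(4):
    ce=Q.mean(0);V=np.linalg.svd(Q-ce,full_matrices=False)[2];n=V[2]*np.sign(V[2,2]);r=(Q-ce)@n;Q=Q[abs(r)<.002]
print("plate top",ce,"n",n,len(Q)); print("height at centre",(ce[2]-(n[0]*(.4284-ce[0])+n[1]*(-.2988-ce[1]))/n[2]))
E
```

```text
[ 0.42946127 -0.38101172  0.32424002] [-0.59850235 -0.46224728  0.21052297] 0.4975167149671242 26.5
plate top [ 0.42722868 -0.29378548  0.06625202] n [-2.63201181e-04  1.39595723e-05  9.99999965e-01] 10888
height at centre 0.06625239928544689
```

View pics/w15.png

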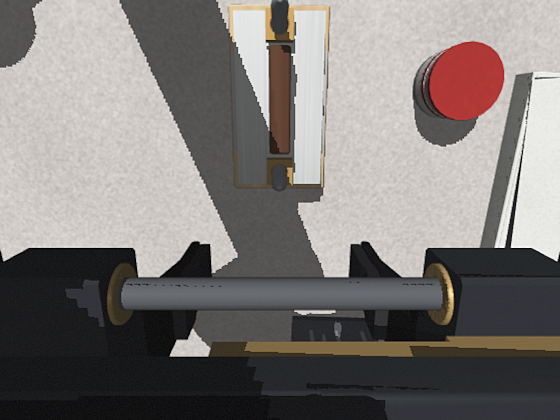

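View pics/s15.png

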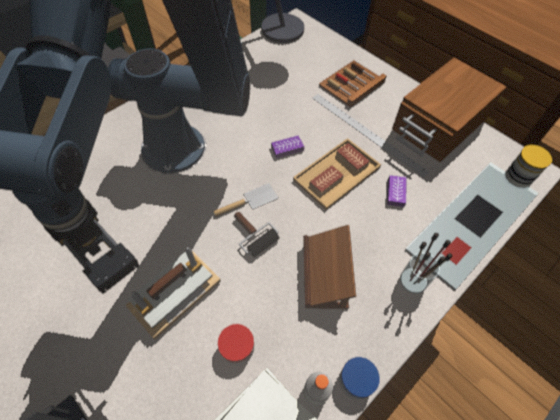

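```bash
python3 -c "
from rig import bot
print(bot.hand_in())"
```

```text
the job is handed in; nothing more can be done
None
```

The job is done and handed in at about 26.5 s of the 72 s allowed. The hand-in reports no verdict, so the outcome rests on my own checks below.

- **Finished block:** it lies on the tray floor in the free half, beside the dry block. After release the wrist and scene pictures showed it lying flat. A numeric check from the top camera failed because the arm blocked its view.
- **Fresh block:** I placed it at the bed centre, within about 1 mm by the arm's position. It lay centred between the rods in the wrist picture before the platen went on. It is now hidden under the platen and I did not measure it again.
- **Platen:** it came off the rest square to the board and was levelled. I lined it up by looking at the rod through its hole, then lowered it under grip until the block carried its weight. Once let go, its top measured 66.3 mm above the bench (66 mm expected) and it was level to less than 0.001 rad. Both rods stand through it.
- **Clearance:** the open gripper is well clear of everything, and the last force reading was below 1 N. The tin, brayer and dry block look unmoved in the pictures.

One disagreement: the top and scene cameras differed by about 8–10 mm in x. I relied on the wrist camera, which lay between them and matched every grasp.

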